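# Stopper the open tube, then find the drum's heavy side by feel and hold it lowest

## Task

Of the six opaque tubes in the tilted drum of the tube rotator one is still open: before you turn the drum, set the loose black rubber stopper, narrow end first, firmly home in that tube's mouth and let go of it. The tubes are unequally filled, so the drum now has one heavy side that cannot be seen: turn the drum round by hand, feel where it goes hard (heavy side climbing) and where it goes easily (heavy side sinking), and bring the heavy side to the drum's lowest point, so that a colleague can put a counterweight in at the top. The program finishes while holding: end with the gripper closed on the drum (its hub nut or one of its tube necks), heavy side lowest and the drum still, and do not let go; leave the beaker and the vials standing where they are.

Things in the scene. Friction and masses are not known exactly. Their poses are not given: they have to be found in the camera images.
- stopper: Loose stopper: black rubber, plain tapered plug 22 mm high, 25 mm across its wide end, 20 mm across its narrow end, 12 g. It stands narrow end down on a white tile (80 x 80 mm, 6 mm thick) left of the rotator. Origin: centre of its WIDE end face (its top, 28 mm above the bench at the start); its z axis points from there to the narrow end (down at the start).
- open_rim (a point): Centre of the open tube's mouth, in the rim's plane; turns with the drum. z points straight out of the mouth, along the drum's axis; -x points radially outward. Bore 22 mm wide, 30 mm deep, widening to 27 mm in its last 3.5 mm. The taper jams: pressed home with 5 to 10 N, the stopper's wide end stands 7 to 10 mm above the rim, as on the other five tubes, and it stays in when the drum turns.
- drum_hub (a point): Centre of the drum's face, on its axis, 150 mm above the bench. z is the drum's axis, up and towards the robot's side, 0.6 rad from vertical; x and y turn with the drum. Grey disc 202 mm across, 12 mm thick, turning endlessly either way. On its axis stands a black fluted hub nut, fixed to the disc, 40 mm across, 24 mm high: grip it or twist it.
- neck_far (a point): Centre of the rim of the stoppered tube across from the open one. The six white tubes are fixed in the disc, 60 degrees apart, axes 80 mm from the drum's axis and parallel to it. Each neck is 29 mm across (lip 33 mm, the top 5 mm); rims stand 30 mm above the disc's face, stoppers 8.5 mm higher. The drum can be turned by pushing a neck sideways; pushed briskly it coasts on a little.
- drum (a joint): Turn of the drum, rad, unlimited; grows counter-clockwise seen facing the drum. At 0 the open tube is at the lowest point. The drive drags at 0.30 N m either way, so the drum stays where it is left; the heavy side (any direction) adds or takes up to 0.20 to 0.26 N m: pushing a neck takes 3.8 N on average, 6.8 N with the heavy side climbing at axis height, about 1 N with it sinking there.
- rotator: Tube rotator, fixed to the bench: white base 187 x 136 x 44 mm, tilted drum. Origin: on the bench, straight below the centre of the drum's face. Its x axis points level to the back, away from the robot; the drum leans to its -x, so the drum's lowest point is always the one towards -x, the highest towards +x.
- column_corner (a point): Front left corner, at bench height, of the tall grey service column, solid furniture that never moves: from this corner it reaches 192 mm straight back, 362 mm to the right, and up past the robot's reach. The work lies left of it; an arm that starts on its right must draw in before swinging past.
- beaker: Bystander: glass beaker, 58 mm wide, 74 mm high, standing left of the stopper. Origin at its foot.
- vial_a: Bystander: capped glass vial 23 mm across, 49 mm high, standing left of the stopper. Origin at its foot.
- vial_b: Bystander: a second such vial near it. Origin at its foot.

How it is judged:
By the outcome, as a careful person would: the job done as asked, in the order asked, and still so for the second after the job is handed in, while the arm keeps its last pose, push and grip.
It also fails if it takes over 72 s, if anything falls off the work surface, if the arm or the gripper's body presses on something with over 40 N, if the wrist force passes 120 N, or if a joint passes its speed limit or range.

## Robot

A 6-joint arm with a two-finger parallel gripper is mounted at the origin on a cart in front of the work surface, level with it; the furniture and walls round the work are solid. World frame = base frame: x ahead of the robot, y to its left, z up, the work surface at z = 0. Lengths are in m, angles in degrees, forces in N, time in s.
With the tool pointing down it reaches from about 0.425 to 1.125 m from the base axis. Payload 14.9 kg.
Tool frame: the origin (TCP) lies midway between the tips of the shut fingers; the grasp point (between the pads) lies 19 mm behind it; z points along the fingers, y is the line along which they close (so a half turn about z gives the same grasp; the last joint's range is limited). The gripper opens to 91 mm and grips with 3 to 60 N. Pads are 32 mm wide; open, the fingers measure 118 mm over their backs; the gripper's body (76 mm by 178 mm) begins 60 mm behind the grasp point.
Start: joints at [-79.2, 21.709, 99.362, -0, 58.929, -1.908], TCP at [0.154, -0.683, 0.214] pointing down, gripper open.
Joint ranges: [-158.91, 158.91], [-42.39, 125.64], [0.06, 152.35], [-60.88, 240.88], [17.5, 164.5], [-176.32, 176.32]. Speed limits (degrees/s): [108.29, 108.29, 136.94, 180, 180, 180].

## Interface

Orientations are given as [roll, pitch, yaw] about the fixed x, y, z axes, in that order (R = Rz(yaw) Ry(pitch) Rx(roll)).
In Python, from plant import manip, grab_frame, camera_params, regions_of gives the robot as it stands.
- The arm moves only by the tool send_rows, never from a script. Its argument "deltas" is a list that holds one entry, the list of rows, each a list of 7 numbers: the shift along the tool's x, y, z scaled (see below), then the turn, a rotation vector about the tool's x, y, z scaled (see below), then the opening, from 0 (shut) to 1 (fully open). In form: [[[x, y, z, rx, ry, rz, gripper], ...]]. A call has 1 to 10 rows; each row shifts and turns the commanded pose from where the row before left it, along the tool's axes as they then stand; what a row does not reach is not made up. The controller multiplies each number of a shift by 15 cm and each number of a turn by 180 degrees. A row lasts 1/10 s, in which the tool goes at most 50 mm and 8.59 degrees, less where a joint would pass 70% of its speed; a pose out of reach is approached as far as the arm can. A call with a number of a shift or a turn outside -1 to 1 is refused whole. A call with a gripper value outside its range is refused whole. The fingers move at their own pace and stop on an object; "squeeze" is the grip in N (left out, the last holds). Time passes only in rows, so rows that do not move let the fingers close. It gives the time, the measured TCP pose, the force, the opening and the grip force at its end, in the units of the state.
- manip.observe(): the state, without advancing time (a new reading comes with each control period).
- grab_frame(name): name is "side" or "top" or "wrist"; returns the picture (400x640x3 uint8, red, green, blue); there is no depth.
- camera_params(name): a dict with "fx", "fy", "cx", "cy" (pixels), "R" (3x3) and "t" (3): a world point X has camera coordinates R X + t. Camera axes: x right, y down, z forward; pixel columns grow to the right and rows downward; lengths in m; the calibration is good to about 2 mm. A picture is of the moment at which its call begins: read the wrist's pose just before it. camera_params takes no time and is no camera call; for the wrist camera it gives the pose at the moment of the call.
- manip.close_job(): hands the job in; it is judged then, once.
Trained networks look in the newest picture that a camera, given by its name, has taken for a name from the list of things; names that differ only in an ending like _2 or _b are one class to them, and where a whole thing is asked for, a point or a joint stands for the part that bears it (a point fixed in the world has none). Each returns a list of dicts, best first, with "confidence" (0 to 1); they miss things now and then, are a little off and sometimes report something else, mostly with a low value. They report only what shows in the picture. A call takes as long as a camera call.
- regions_of(camera, label): "mask" (400x640 bool, what is visible of it) and "pixel" ([column, row] in pixels, amid what is visible of it).
The state is a dict: "clock": time; "q": joint angles; "qd": joint speeds; "joint_efforts": joint torques, N m; "position": TCP position; "ee_rot": TCP orientation; "wrist_force": force on the tool from outside, world axes, zero at the start; "ft_torque": the same for the moment, N m; "finger_gap": finger opening in m; "grasp_force": force on a finger pad.
Only numpy, scipy, OpenCV 4.12 (cv2) and the standard library are available. Lean on these libraries where they do the work, as an engineer would, in place of code of your own. Each camera call takes 0.05 s, during which the arm holds its last target. There are 200 camera calls.

## Working session

There is one attempt and no reset: what is moved stays moved. The work goes in short steps, Python scripts to look and compute and a tool call to move; the robot and the scene stay as the last step left them, time stands still between calls to the robot, and variables do not carry over. Pictures are saved under pics/ and viewed, at most 10 in all, crops included, and the job is handed in when it is done.

Besides the shell and the picture viewer there is one more tool, called after ">>>" as a command line: name --argument value ..., lists and objects as JSON in quotes. send_rows: Moves the arm, as the interface text tells. Its arguments: {"type":"object","properties":{"deltas":{"type":"array"},"squeeze":{"type":"number"}},"required":["deltas"]}

```bash
ls; mkdir -p pics; python3 - <<'E'
from plant import manip, grab_frame, camera_params, regions_of
import cv2,numpy as np
s=manip.observe();print(s)
ims=[]
for c in ["side","top"]:
    im=grab_frame(c);cv2.imwrite(f"pics/{c}0.png",im[:,:,::-1]);p=camera_params(c)
    print(c,p['fx'],p['fy'],p['cx'],p['cy'],(-np.array(p['R']).T@p['t']).round(3),np.array(p['R']).round(3).tolist())
    for n in ["stopper","open_rim","drum_hub","neck_far","rotator","column_corner","beaker","vial_a"]:
        for r in regions_of(c,n)[:3]: print(c,n,np.round(r['pixel']),round(r['confidence'],2),int(r['mask'].sum()))
print(manip.observe()['clock'])
E
```

```text
pics
{'clock': 0.0, 'q': array([-7.92011593e+01,  2.17386891e+01,  9.93958034e+01,  1.25750047e-03,
        5.89275574e+01, -1.90995299e+00]), 'qd': array([ 0.06232728, -0.02027183,  0.0197036 ,  0.02858796, -0.07464132,
        0.04095018]), 'joint_efforts': array([-6.85569219e-03, -7.63732052e+01, -4.34373450e+01,  6.48165308e-02,
        4.25894978e-02, -6.42280520e-05]), 'position': array([ 0.15389864, -0.6824681 ,  0.21328445]), 'ee_rot': array([-1.79938020e+02, -3.14381511e-03,  1.27081423e+01]), 'wrist_force': array([-0.61302844, -1.55531743,  1.13685579]), 'ft_torque': array([-0.02668109, -0.0054884 ,  0.00274124]), 'grasp_force': 0.0, 'finger_gap': 0.09116892970962052}
side 418.72099458470916 418.72099458470916 316.2248877798092 207.71178751606408 [0.269 1.133 0.595] [[-0.962, -0.273, 0.023], [-0.142, 0.425, -0.894], [0.234, -0.863, -0.447]]
side stopper [320. 285.] 0.49 120
side open_rim [308. 194.] 0.76 3008
side open_rim [311. 316.] 0.72 1076
side drum_hub [310. 196.] 0.97 3074
side drum_hub [272. 327.] 0.45 252
side neck_far [307. 198.] 0.82 2792
side rotator [310. 211.] 0.84 4905Traceback (most recent call last):
  File "<stdin>", line 9, in <module>
ValueError: it knows: beaker, drum, drum_hub, neck_far, open_rim, rotator, stopper, vial
```

View pics/side0.png

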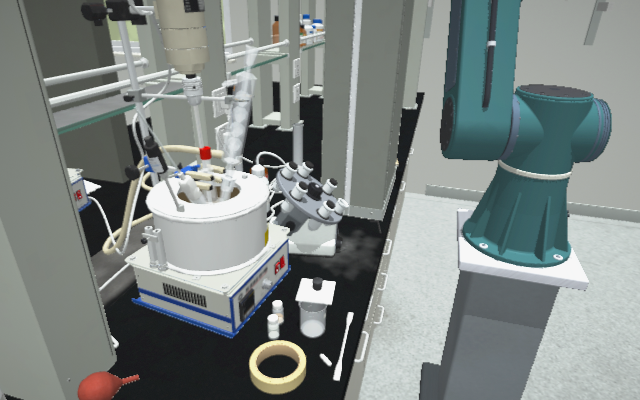

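```bash
python3 - <<'E'
from plant import manip, grab_frame, camera_params, regions_of
import cv2,numpy as np
c="top"
im=grab_frame(c);cv2.imwrite(f"pics/{c}0.png",im[:,:,::-1]);p=camera_params(c)
print(c,p['fx'],p['fy'],p['cx'],p['cy'],(-np.array(p['R']).T@p['t']).round(3),np.array(p['R']).round(3).tolist())
for n in ["stopper","drum_hub","neck_far","rotator","beaker","vial"]:
    for r in regions_of(c,n)[:3]: print(c,n,np.round(r['pixel'],1),round(r['confidence'],2),int(r['mask'].sum()))
E
```

```text
top 399.16005514785655 399.16005514785655 314.80833912600576 203.57261378534702 [0.342 0.267 1.019] [[-0.009, -1.0, -0.001], [-0.985, 0.009, -0.175], [0.175, -0.0, -0.985]]
top stopper [267.5 223. ] 0.59 76
top drum_hub [346.5 183.5] 0.92 6088
top neck_far [346.5 179.1] 0.56 6029
top rotator [345.9 185.2] 0.88 6162
top beaker [212.4 232.7] 0.8 560
top vial [220.8 206.1] 0.68 80
```

View pics/top0.png

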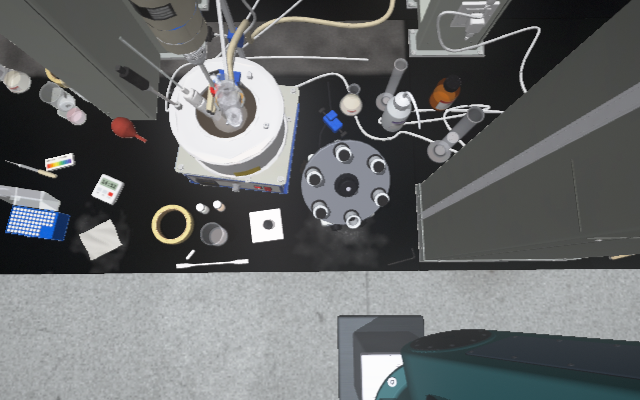

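The side view shows the rotator around (310,195), the stopper on its tile at (317,285), and the beaker behind it. The top view shows the drum at (346,184), the stopper at (267,224), the beaker at (212,233), vials at (202,208) and (219,205), and the column from about (420,260) rightwards.

```bash
cat > h.py <<'E'
from plant import manip, grab_frame, camera_params, regions_of
import cv2,numpy as np
from scipy.spatial.transform import Rotation as Ro
def ray(c,uv,z,p=None):
    p=p or camera_params(c);R=np.array(p['R']);o=-R.T@p['t']
    d=R.T@np.array([(uv[0]-p['cx'])/p['fx'],(uv[1]-p['cy'])/p['fy'],1.]);return o+d*(z-o[2])/d[2]
def proj(c,X,p=None):
    p=p or camera_params(c);x=np.array(p['R'])@X+p['t'];return np.array([p['fx']*x[0]/x[2]+p['cx'],p['fy']*x[1]/x[2]+p['cy']])
def drum(hub,yaw,th=0.,r=.08,h=.03,n=6):
    # frame: ex = rotator x (level back), axis leaning to -x
    ex=np.array([np.cos(yaw),np.sin(yaw),0]);z=np.array([0,0,1.])
    ax=-np.sin(.6)*ex+np.cos(.6)*z; low=-np.cos(.6)*ex-np.sin(.6)*z; sd=np.cross(ax,low)
    return [hub+h*ax+r*(np.cos(th+2*np.pi*k/n)*low+np.sin(th+2*np.pi*k/n)*sd) for k in range(n)],ax,low,sd
E
python3 - <<'E'
from h import *
im=cv2.imread('pics/top0.png')
cv2.imwrite('pics/crop1.png',cv2.resize(im[130:260,190:430],None,fx=3.3,fy=3.3,interpolation=cv2.INTER_CUBIC))
print('stopper',ray('top',[267.5,223],.028),'tile c',ray('top',[266.5,225],.006))
print('nut',ray('top',[347,184],.17))
print('beaker',ray('top',[212,233],.04),'vial',ray('top',[202,207.5],.049),ray('top',[219.5,205],.049),'col',ray('top',[420,261],0))
E
```

```text
stopper [0.46980635 0.38526225 0.028     ] tile c [0.46752272 0.39038093 0.006     ]
nut [0.53546047 0.19609706 0.17      ]
beaker [0.44476597 0.52003817 0.04      ] vial [0.50706911 0.54461876 0.049     ] [0.51292005 0.50168958 0.049     ] col [0.37311587 0.00207529 0.        ]
```

View pics/crop1.png

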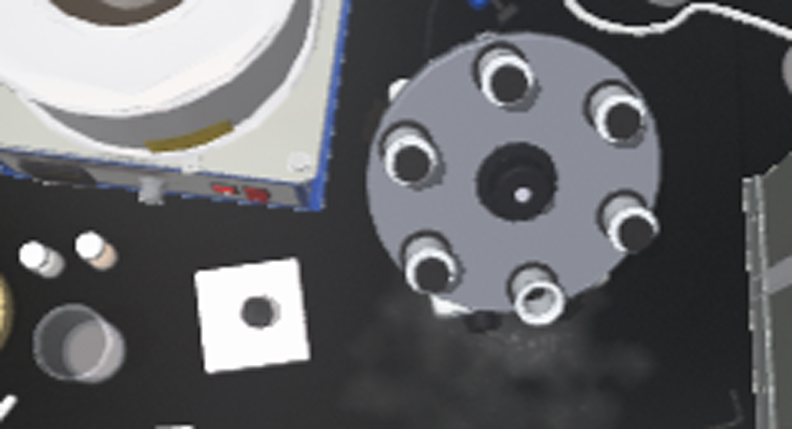

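Crop: the open tube is the lowest one at crop (540,299). Stoppers are at (508,83), (622,120), (634,230), (432,272) and (411,160), and the loose stopper is at (260,311). Next I fit the drum pose.

```bash
python3 - <<'E'
from h import *
from scipy.optimize import least_squares
S=lambda u,v:np.array([190+u/3.3,130+v/3.3])
obs=[S(540,299),S(634,230),S(622,120),S(508,83),S(411,160),S(432,272)]  # ccw seen from above
p=camera_params('top')
def f(x):
    hub=np.array([x[0],x[1],.15]);r=[]
    a=drum(hub,x[2],x[3],h=.03)[0];b=drum(hub,x[2],x[3],h=.0385)[0]
    for k in range(6): r.append(proj('top',a[k] if k==0 else b[k],p)-obs[k])
    return np.ravel(r)
best=None
for y0 in (-.5,0,.5):
  for t0 in (-.5,0,.5):
    s=least_squares(f,[.53,.19,y0,t0]); 
    if best is None or s.cost<best.cost: best=s
x=best.x;print(x,best.cost,np.round(best.fun,1))
hub=np.array([x[0],x[1],.15]);P,ax,low,sd=drum(hub,x[2],x[3]);print('ax',ax,'sd',sd,'low',low);print(np.round(P,4));print('stopper',ray('top',S(261,311),.028))
print('col',[ray('top',S(*q),0) for q in [(757,428)]])
print('side check', [np.round(proj('side',q)) for q in P], proj('side',np.array([.47,.385,.028])))
E
```

```text
[0.54158385 0.19646714 0.17573512 0.01912146] 0.8215246690469985 [-0.3  0.1  0.5  0.4  0.3 -0.4 -0.  -0.7 -0.2  0.4 -0.3  0.2]
ax [-0.55594601 -0.09871756  0.82533561] sd [ 0.17483198 -0.98459828  0.        ] low [-0.81262403 -0.14429506 -0.56464247]
[[0.4602 0.1805 0.1296]
 [0.5057 0.119  0.1529]
 [0.5705 0.132  0.1981]
 [0.5896 0.2066 0.2199]
 [0.5441 0.268  0.1966]
 [0.4794 0.255  0.1514]]
stopper [0.46664316 0.38125095 0.028     ]
col [array([0.37639133, 0.00342702, 0.        ])]
side check [array([342., 202.]), array([331., 182.]), array([307., 165.]), array([290., 166.]), array([300., 187.]), array([328., 205.])] [315.32947872 278.86651692]
```

>>> send_rows --deltas '[[[0,-0.17,-0.2,0,0,0,0.5],[0,-0.17,-0.2,0,0,0,0.5],[0,-0.17,-0.2,0,0,0,0.5],[0,-0.17,-0.2,0,0,0,0.5],[0,-0.17,-0.2,0,0,0,0.5],[0,-0.17,-0.2,0,0,0,0.5],[0,-0.17,-0.2,0,0,0,0.5],[0,-0.17,-0.2,0,0,0,0.5]]]'

```text
clock: 1.45
position: [0.1089, -0.4826, 0.4552]
ee_rot: [180.0, 0.0, 12.7]
wrist_force: [-0.4, -1.0, 0.8]
finger_gap: 0.0456
grasp_force: 0.0
```

```bash
cat >> h.py <<'E'
def st():
    s=manip.observe();print(round(s['clock'],2),'q',s['q'].round(2).tolist(),'p',s['position'].round(4).tolist(),'rpy',np.round(s['ee_rot'],1).tolist(),'F',s['wrist_force'].round(1).tolist(),'T',s['ft_torque'].round(2).tolist(),'gap',round(s['finger_gap'],4),'g',round(s['grasp_force'],1));return s
E
python3 -c "
from h import *
st()"
```

```text
1.45 q [-79.99, -10.0, 109.12, -0.0, 80.86, -2.7] p [0.1089, -0.4826, 0.4552] rpy [180.0, 0.0, 12.7] F [-0.4, -1.0, 0.8] T [-0.03, 0.03, -0.01] gap 0.0456 g 0.0
```

```bash
cat >> h.py <<'E'
def T(p,R): M=np.eye(4);M[:3,:3]=R;M[:3,3]=p;return M
def rpy(r,p,y): return Ro.from_euler('xyz',[r,p,y],degrees=True).as_matrix()
def cur():
    s=manip.observe();return T(s['position'],rpy(*s['ee_rot']))
def rows(M,M1,n,g,dec=3):
    """n rows from M to M1, rounded; returns reached pose"""
    out=[]
    for i in range(n):
        k=n-i;D=np.linalg.inv(M)@M1
        rv=Ro.from_matrix(D[:3,:3]).as_rotvec()
        Rk=Ro.from_rotvec(rv/k).as_matrix()
        sh=np.round(M[:3,:3].T@((M1[:3,3]-M[:3,3])/k)/.15,dec);tv=np.round(np.degrees(rv/k)/180,dec)
        assert np.linalg.norm(sh)*150<=50 and np.linalg.norm(tv)*180<8.6,(sh,tv)
        out.append([*(sh+0.).tolist(),*(tv+0.).tolist(),g])
        M=M@T(sh*.15,Ro.from_rotvec(np.radians(tv*180)).as_matrix())
    print(str(out).replace('0.0,','0,'));return M
E
python3 - <<'E'
from h import *
az=np.radians(-77.28);W1=T([.265*np.cos(az),.265*np.sin(az),.42],rpy(180,0,100))
M=rows(cur(),W1,11,.5)
# arc: one row of 6.8deg about base z
d=6.8;Rz=Ro.from_euler('z',d,degrees=True).as_matrix()
M2=W1.copy();M2=T(Rz@W1[:3,3],Rz@W1[:3,:3]);rows(W1,M2,1,.5,4)
E
```

```text
[[0, -0.139, 0.021, 0, 0, -0.044, 0.5], [0.019, -0.138, 0.021, 0, 0, -0.044, 0.5], [0.038, -0.134, 0.021, 0, 0, -0.044, 0.5], [0.056, -0.127, 0.021, 0, 0, -0.044, 0.5], [0.073, -0.119, 0.021, 0, 0, -0.044, 0.5], [0.089, -0.107, 0.022, 0, 0, -0.044, 0.5], [0.103, -0.094, 0.021, 0, 0, -0.044, 0.5], [0.115, -0.079, 0.022, 0, 0, -0.044, 0.5], [0.124, -0.062, 0.021, 0, 0, -0.044, 0.5], [0.132, -0.045, 0.022, 0, 0, -0.044, 0.5], [0.137, -0.026, 0.021, 0, 0, -0.045, 0.5]]
[[0.0223, 0.2084, 0, 0, 0, -0.0378, 0.5]]
```

>>> send_rows --deltas '[[[0,-0.139,0.021,0,0,-0.044,0.5],[0.019,-0.138,0.021,0,0,-0.044,0.5],[0.038,-0.134,0.021,0,0,-0.044,0.5],[0.056,-0.127,0.021,0,0,-0.044,0.5],[0.073,-0.119,0.021,0,0,-0.044,0.5],[0.089,-0.107,0.022,0,0,-0.044,0.5],[0.103,-0.094,0.021,0,0,-0.044,0.5],[0.115,-0.079,0.022,0,0,-0.044,0.5],[0.124,-0.062,0.021,0,0,-0.044,0.5],[0.132,-0.045,0.022,0,0,-0.044,0.5]]]'

```text
clock: 2.45
position: [0.063, -0.2792, 0.4219]
ee_rot: [180.0, 0.0, 92.2]
wrist_force: [-0.5, -0.8, -1.0]
finger_gap: 0.0457
grasp_force: 0.0
```

>>> send_rows --deltas '[[[0.137,-0.026,0.021,0,0,-0.045,0.5],[0,0,0,0,0,0,0.5]]]'

```text
clock: 2.65
position: [0.0583, -0.2583, 0.4187]
ee_rot: [-180.0, 0.1, 100.2]
wrist_force: [0.7, -0.7, -0.2]
finger_gap: 0.0459
grasp_force: 0.0
```

```bash
python3 -c "
from h import *
st()"
```

```text
2.65 q [-82.32, -37.9, 130.17, -0.0, 87.66, -92.56] p [0.0583, -0.2583, 0.4187] rpy [-180.0, 0.1, 100.2] F [0.7, -0.7, -0.2] T [-0.08, -0.13, 0.05] gap 0.0459 g 0.0
```

>>> send_rows --deltas '[[[0.022,0.208,0,0,0,-0.0378,0.5],[0.022,0.208,0,0,0,-0.0378,0.5],[0.022,0.208,0,0,0,-0.0378,0.5],[0.022,0.208,0,0,0,-0.0378,0.5],[0.022,0.208,0,0,0,-0.0378,0.5],[0.022,0.208,0,0,0,-0.0378,0.5],[0.022,0.208,0,0,0,-0.0378,0.5],[0.022,0.208,0,0,0,-0.0378,0.5]]]'

```text
clock: 3.45
position: [0.2452, -0.1038, 0.4191]
ee_rot: [180.0, 0.0, 154.6]
wrist_force: [0.6, -1.1, -0.0]
finger_gap: 0.0457
grasp_force: 0.0
```

>>> send_rows --deltas '[[[0.022,0.208,0,0,0,-0.0378,0.5],[0.022,0.208,0,0,0,-0.0378,0.5],[0.022,0.208,0,0,0,-0.0378,0.5],[0.022,0.208,0,0,0,-0.0378,0.5],[0.022,0.208,0,0,0,-0.0378,0.5],[0.022,0.208,0,0,0,-0.0378,0.5],[0.022,0.208,0,0,0,-0.0378,0.5],[0.022,0.208,0,0,0,-0.0378,0.5],[0.022,0.208,0,0,0,-0.0378,0.5]]]'

```text
clock: 4.35
position: [0.2078, 0.1634, 0.4191]
ee_rot: [180.0, 0.0, -144.2]
wrist_force: [1.0, -0.1, 0.3]
finger_gap: 0.0454
grasp_force: 0.0
```

```bash
python3 -c "
from h import *
st()
M=rows(cur(),T([.467,.383,.16],rpy(180,0,170)),10,.5)"
```

```text
4.35 q [33.13, -37.94, 130.15, 0.0, 87.76, -92.67] p [0.2078, 0.1634, 0.4191] rpy [180.0, 0.0, -144.2] F [1.0, -0.1, 0.3] T [0.14, -0.09, -0.02] gap 0.0454 g 0.0
[[-0.226, 0.018, 0.173, 0, 0, 0.025, 0.5], [-0.224, 0.035, 0.173, 0, 0, 0.025, 0.5], [-0.22, 0.053, 0.173, 0, 0, 0.026, 0.5], [-0.215, 0.07, 0.173, 0, 0, 0.025, 0.5], [-0.209, 0.087, 0.173, 0, 0, 0.026, 0.5], [-0.201, 0.104, 0.173, 0, 0, 0.025, 0.5], [-0.192, 0.119, 0.173, 0, 0, 0.026, 0.5], [-0.182, 0.135, 0.173, 0, 0, 0.025, 0.5], [-0.171, 0.148, 0.172, 0, 0, 0.026, 0.5], [-0.158, 0.162, 0.173, 0, 0, 0.025, 0.5]]
```

>>> send_rows --deltas '[[[-0.226,0.018,0.173,0,0,0.025,0.5],[-0.224,0.035,0.173,0,0,0.025,0.5],[-0.22,0.053,0.173,0,0,0.026,0.5],[-0.215,0.07,0.173,0,0,0.025,0.5],[-0.209,0.087,0.173,0,0,0.026,0.5],[-0.201,0.104,0.173,0,0,0.025,0.5],[-0.192,0.119,0.173,0,0,0.026,0.5],[-0.182,0.135,0.173,0,0,0.025,0.5],[-0.171,0.148,0.172,0,0,0.026,0.5],[-0.158,0.162,0.173,0,0,0.025,0.5]]]'

```text
clock: 5.35
position: [0.4691, 0.3821, 0.1576]
ee_rot: [-180.0, -0.0, 169.6]
wrist_force: [0.5, 0.5, 1.6]
finger_gap: 0.0456
grasp_force: 0.0
```

>>> send_rows --deltas '[[[0,0,0,0,0,0,0.5],[0,0,0,0,0,0,0.5]]]'

```text
clock: 5.55
position: [0.4677, 0.3809, 0.1583]
ee_rot: [-179.9, -0.1, 169.9]
wrist_force: [-0.4, 0.4, -0.7]
finger_gap: 0.0457
grasp_force: 0.0
```

```bash
python3 - <<'E'
from h import *
s=st()
p=camera_params('wrist');im=grab_frame('wrist');cv2.imwrite('pics/w1.png',im[:,:,::-1])
print('cam',(-np.array(p['R']).T@p['t']).round(4),'fx',p['fx'])
for r in regions_of('wrist','stopper')[:3]:print(r['pixel'],r['confidence'],r['mask'].sum(),ray('wrist',r['pixel'],.028,p))
E
```

```text
5.55 q [36.95, 17.35, 112.24, 0.0, 50.53, -42.96] p [0.4677, 0.3809, 0.1583] rpy [-179.9, -0.1, 169.9] F [-0.4, 0.4, -0.7] T [0.04, -0.11, -0.01] gap 0.0457 g 0.0
cam [0.3912 0.3943 0.3299] fx 354.05737477695646
[323.4, 180.8] 0.59 609 [0.46274404 0.38818947 0.028     ]
```

View pics/w1.png

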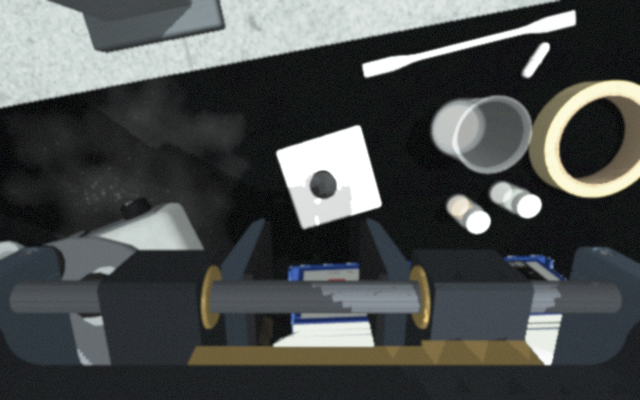

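Wrist view: the stopper is on its tile at (322,185), midway between the fingertips at about (262,225) and (372,225). I refine it against the silhouette.

```bash
python3 - <<'E'
from h import *
from scipy.optimize import least_squares
a=np.linspace(0,2*np.pi,40)
def sil(x,y,c,p,rows=False):
    pts=np.array([proj(c,np.array([x+r*np.cos(t),y+r*np.sin(t),z]),p) for r,z in((.0125,.028),(.01,.006)) for t in a]).astype(np.float32)
    h=cv2.convexHull(pts);m=cv2.moments(h);return np.array([m['m10'],m['m01']])/m['m00'],m['m00']
for c,f,win in(('wrist','pics/w1.png',(165,205,300,345)),('top','pics/top0.png',(212,234,258,278))):
    im=cv2.imread(f);g=im[win[0]:win[1],win[2]:win[3]].max(2)
    m=(g<(110 if c=='wrist' else 130)).astype(np.uint8)
    n,l,s,ce=cv2.connectedComponentsWithStats(m);k=1+np.argmax(s[1:,4]);uv=ce[k]+[win[2],win[0]]
    p=camera_params(c)
    r=least_squares(lambda x:sil(x[0],x[1],c,p)[0]-uv,[.467,.383],diff_step=1e-3)
    print(c,uv,s[k],r.x,'model area',sil(*r.x,c,p)[1])
E
```

```text
wrist [322.78787879 184.53977273] [ 11   6  25  27 528] [0.46741783 0.38703242] model area 641.0276743646245
top [267.78461538 224.07692308] [ 6  8  9  9 65] [0.46732152 0.3847139 ] model area 79.58282149536535
```

```bash
python3 -c "
from h import *
M=rows(cur(),T([.4674,.386,.021],rpy(180,0,170)),6,.5)"
```

```text
[[0.001, 0.006, 0.155, 0, 0, 0, 0.5], [0.001, 0.005, 0.155, 0, 0, 0, 0.5], [0.001, 0.006, 0.154, 0, 0, 0, 0.5], [0.002, 0.005, 0.155, 0, 0, 0, 0.5], [0.001, 0.006, 0.154, 0, 0, 0, 0.5], [0.002, 0.005, 0.155, 0, 0, 0, 0.5]]
```

>>> send_rows --deltas '[[[0.001,0.006,0.155,0,0,0,0.5],[0.001,0.006,0.155,0,0,0,0.5],[0.001,0.006,0.155,0,0,0,0.5],[0.002,0.005,0.155,0,0,0,0.5],[0.001,0.006,0.155,0,0,0,0.5],[0.002,0.005,0.14,0,0,0,0.5],[0,0,0,0,0,0,0.5],[0,0,0,0,0,0,0.5]]]'

```text
clock: 6.45
position: [0.4677, 0.3863, 0.0237]
ee_rot: [180.0, 0.0, 170.0]
wrist_force: [0.3, 0.7, -0.6]
finger_gap: 0.0458
grasp_force: 0.0
```

>>> send_rows --deltas '[[[0,0,0.018,0,0,0,0.5],[0,0,0,0,0,0,0.2],[0,0,0,0,0,0,0.2],[0,0,0,0,0,0,0.2],[0,0,0,0,0,0,0.2],[0,0,0,0,0,0,0.2],[0,0,0,0,0,0,0.2],[0,0,0,0,0,0,0.2]]]' --squeeze 15

```text
clock: 7.25
position: [0.4678, 0.3864, 0.0199]
ee_rot: [180.0, 0.0, 170.0]
wrist_force: [-1.0, 0.1, 6.8]
finger_gap: 0.0232
grasp_force: 15.0
```

```bash
python3 -c "
from h import *
st()"
```

```text
7.25 q [37.35, 29.95, 112.97, 0.0, 37.05, -42.6] p [0.4678, 0.3864, 0.0199] rpy [180.0, 0.0, 170.0] F [-1.0, 0.1, 6.8] T [-0.01, -0.09, 0.01] gap 0.0232 g 15.0
```

```bash
cat >> h.py <<'E'
HUB=np.array([.5416,.1965,.15]);P0,AX,LOW,SD=drum(HUB,.1757,.019)
RIM=P0[0]
RIN=np.array([np.cross(-SD,-AX),-SD,-AX]).T
E
python3 - <<'E'
from h import *
print([proj('side',np.array([0,0,z])).round() for z in(0,.2,.4,.6)])
M=rows(cur(),T([.45,.35,.21],rpy(180,0,170)),5,.2)
M=rows(M,T(RIM+.06*AX,RIN),8,.2);print(RIM,RIM+.06*AX)
E
```

```text
[array([513., 239.]), array([531., 173.]), array([552.,  95.]), array([577.,   2.])]
[[0.015, -0.052, -0.254, 0, 0, 0, 0.2], [0.015, -0.052, -0.253, 0, 0, 0, 0.2], [0.015, -0.052, -0.254, 0, 0, 0, 0.2], [0.014, -0.051, -0.253, 0, 0, 0, 0.2], [0.015, -0.052, -0.254, 0, 0, 0, 0.2]]
[[-0.007, -0.147, 0.026, -0.004, -0.024, -0.014, 0.2], [0.002, -0.148, 0.024, -0.004, -0.024, -0.013, 0.2], [0.01, -0.148, 0.022, -0.004, -0.023, -0.014, 0.2], [0.018, -0.147, 0.019, -0.004, -0.024, -0.013, 0.2], [0.025, -0.147, 0.015, -0.004, -0.023, -0.014, 0.2], [0.032, -0.146, 0.011, -0.004, -0.024, -0.013, 0.2], [0.039, -0.144, 0.007, -0.005, -0.024, -0.014, 0.2], [0.045, -0.143, 0.002, -0.004, -0.023, -0.013, 0.2]]
[0.4601886  0.18050331 0.12959682] [0.42683163 0.17458143 0.17911696]
```

>>> send_rows --deltas '[[[0.0,0.0,-0.15,0,0,0,0.2],[0.015,-0.052,-0.254,0,0,0,0.2],[0.015,-0.052,-0.254,0,0,0,0.2],[0.015,-0.052,-0.254,0,0,0,0.2],[0.015,-0.052,-0.254,0,0,0,0.2],[0.015,-0.052,-0.11,0,0,0,0.2],[0,0,0,0,0,0,0.2]]]'

```text
clock: 7.95
position: [0.4502, 0.3498, 0.2134]
ee_rot: [179.8, 0.1, 169.9]
wrist_force: [-0.7, 0.2, -0.3]
finger_gap: 0.023
grasp_force: 15.0
```

>>> send_rows --deltas '[[[-0.007,-0.147,0.026,-0.004,-0.024,-0.014,0.2],[0.002,-0.148,0.024,-0.004,-0.024,-0.013,0.2],[0.01,-0.148,0.022,-0.004,-0.023,-0.014,0.2],[0.018,-0.147,0.019,-0.004,-0.024,-0.013,0.2],[0.025,-0.147,0.015,-0.004,-0.023,-0.014,0.2],[0.032,-0.146,0.011,-0.004,-0.024,-0.013,0.2],[0.039,-0.144,0.007,-0.005,-0.024,-0.014,0.2],[0.045,-0.143,0.002,-0.004,-0.023,-0.013,0.2],[0,0,0,0,0,0,0.2],[0,0,0,0,0,0,0.2]]]'

```text
clock: 8.95
position: [0.4206, 0.1794, 0.1942]
ee_rot: [-179.1, 33.5, -170.0]
wrist_force: [0.4, 0.3, 0.3]
finger_gap: 0.023
grasp_force: 15.0
```

```bash
python3 - <<'E'
from h import *
s=st()
M=cur();print('tool z err',(M[:3,2]+AX).round(4),'off rim in tool', (RIN.T@(M[:3,3]-RIM)).round(4))
p=camera_params('wrist');im=grab_frame('wrist');print('pred rim px',proj('wrist',RIM,p), 'stopper narrow px',proj('wrist',M[:3,3]+.014*M[:3,2],p))
np.save('p2.npy',p,allow_pickle=True)
im2=grab_frame('side')
cv2.imwrite('pics/w2.png',np.vstack([im[:,:,::-1][:,40:600],cv2.resize(im2[140:240,250:390][:,:,::-1],(280,200),interpolation=cv2.INTER_CUBIC).repeat(1,axis=0) if 0 else np.zeros((0,560,3),np.uint8)]))
cv2.imwrite('pics/s2.png',cv2.resize(im2[120:240,230:400][:,:,::-1],None,fx=4,fy=4,interpolation=cv2.INTER_CUBIC))
E
```

```text
8.95 q [25.73, -10.32, 143.26, -33.22, 17.51, -44.77] p [0.4206, 0.1794, 0.1942] rpy [-179.1, 33.5, -170.0] F [0.4, 0.3, 0.3] T [0.03, 0.2, 0.05] gap 0.023 g 15.0
tool z err [-0.0099 -0.0185 -0.0086] off rim in tool [-0.0041  0.0058 -0.0754]
pred rim px [309.75562639 201.9065902 ] stopper narrow px [316.14363466 238.4812109 ]
```

View pics/w2.png

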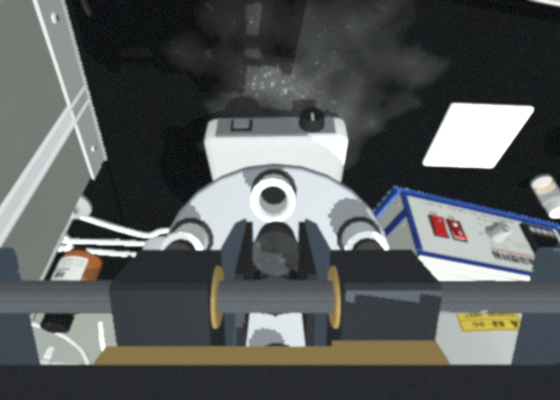

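The tool could not reach the full tilt: q5 is at its 17.5° limit. The open rim shows in the crop at (272,200), with the held stopper at (275,248). I identify the kinematics to choose a feasible tool tilt.

```bash
cat >> h.py <<'E'
A_,B_,L_=.521,.5935,.0233
from scipy.optimize import least_squares as _ls
def fk(q,D,A=A_,B=B_,l=L_,h=.0362,a1=-.001):
    q=np.radians(q);s=q[1]+q[2];R1=Ro.from_euler('z',q[0])
    w=np.array([a1+A*np.sin(q[1])+B*np.sin(s),l,h+D+A*np.cos(q[1])+B*np.cos(s)])
    t=Ro.from_euler('y',s)*Ro.from_euler('z',q[3])*Ro.from_euler('y',q[4])
    tz=t.apply([0,0,1]);return R1.apply(w+D*tz),R1.apply(tz),R1*t
E
python3 - <<'E'
from h import *
from scipy.optimize import minimize_scalar
s=manip.observe();M=cur()
for D in(.2,.25,.3,.35):
    p,t,_=fk(s['q'],D);print(D,(p-s['position']).round(4),(t-M[:3,2]).round(4))
E
```

```text
0.2 [-0.0151  0.0053 -0.0165] [ 0. -0. -0.]
0.25 [ 0.0122  0.0093 -0.0082] [ 0. -0. -0.]
0.3 [0.0395 0.0133 0.0001] [ 0. -0. -0.]
0.35 [0.0668 0.0173 0.0084] [ 0. -0. -0.]
```

```bash
python3 - <<'E'
from h import *
s=manip.observe()
Q=[[-79.2,21.709,99.362,0,58.929],[-79.99,-10,109.12,0,80.86],[-82.32,-37.9,130.17,0,87.66],[33.13,-37.94,130.15,0,87.76],[36.95,17.35,112.24,0,50.53],[37.35,29.95,112.97,0,37.05],s['q']]
X=[[.154,-.683,.214],[.1089,-.4826,.4552],[.0583,-.2583,.4187],[.2078,.1634,.4191],[.4677,.3809,.1583],[.4678,.3864,.0199],s['position']]
f=lambda v:np.ravel([fk(np.array(q),*v)[0]-x for q,x in zip(Q,X)])
r=_ls(f,[.25,.52,.59,.023,.036,0]);print(r.x.round(4),(f(r.x)*1e3).round(1).reshape(-1,3).tolist())
v=r.x;np.save('v.npy',v)
def ik(p,t):
    g=lambda q:np.r_[10*(fk(q,*v)[0]-p),fk(q,*v)[1]-t]
    best=None
    for q0 in([25,0,130,-40,25],[25,0,130,0,25],[25,0,130,-90,25],[25,0,130,180,25],[25,0,130,60,25]):
        r=_ls(g,q0,x_scale=20,bounds=([-158,-42.3,.1,-60.8,17.6],[158,125,152.3,240,164]))
        if best is None or r.cost<best.cost:best=r
    return best.x.round(1),round(np.linalg.norm(best.fun[:3])*100,1),round(np.degrees(np.linalg.norm(best.fun[3:])),1)
def tl(a,b=0): # a = tilt from vertical in drum plane deg
    e=np.array([np.cos(.1757+b),np.sin(.1757+b),0]);a=np.radians(a);return np.sin(a)*e-np.cos(a)*np.array([0,0,1])
for a in(34.4,30,25,20,15,10):
    print(a,'appr',ik(RIM+.05*AX,tl(a)),'seat',ik(RIM+.00*AX,tl(a)),'nut',ik(HUB+.01*AX,tl(a)))
for a in(-20,-15,-10): print(a,'pick',ik(np.array([.467,.385,.021]),tl(a)))
E
```

```text
Traceback (most recent call last):
NameError: name '_ls' is not defined
```

```bash
cat >> h.py <<'E'
from scipy.optimize import least_squares
def ik(p,t,v):
    g=lambda q:np.r_[10*(fk(q,*v)[0]-p),fk(q,*v)[1]-t]
    best=None
    for q0 in([25,0,130,-40,25],[25,0,130,0,25],[25,0,130,-55,25],[25,0,130,180,25],[25,0,130,60,25]):
        r=least_squares(g,q0,x_scale=20,bounds=([-158,-42.3,.1,-60.8,17.6],[158,125,152.3,240,164]))
        if best is None or r.cost<best.cost:best=r
    return best.x.round(1).tolist(),round(np.linalg.norm(best.fun[:3])*100,1),round(np.degrees(np.linalg.norm(best.fun[3:])),1)
def tl(a,b=0): # a = tilt from vertical (deg), b = azimuth offset
    e=np.array([np.cos(.1757+b),np.sin(.1757+b),0]);a=np.radians(a);return np.sin(a)*e-np.cos(a)*np.array([0,0,1])
E
python3 - <<'E'
from h import *
s=manip.observe()
Q=[[-79.2,21.709,99.362,0,58.929],[-79.99,-10,109.12,0,80.86],[-82.32,-37.9,130.17,0,87.66],[33.13,-37.94,130.15,0,87.76],[36.95,17.35,112.24,0,50.53],[37.35,29.95,112.97,0,37.05],s['q']]
X=[[.154,-.683,.214],[.1089,-.4826,.4552],[.0583,-.2583,.4187],[.2078,.1634,.4191],[.4677,.3809,.1583],[.4678,.3864,.0199],s['position']]
f=lambda v:np.ravel([fk(np.array(q),*v)[0]-x for q,x in zip(Q,X)])
r=least_squares(f,[.25,.52,.59,.023,.036,0]);print(r.x.round(4),(f(r.x)*1e3).round(1).reshape(-1,3).tolist())
v=r.x;np.save('v.npy',v)
for a in(34.4,30,25,20,15):
    print(a,'appr',ik(RIM+.05*AX,tl(a),v),'seat',ik(RIM+.00*AX,tl(a),v),'nut',ik(HUB+.01*AX,tl(a),v))
for a in(-20,-10): print(a,'pick',ik(np.array([.467,.385,.021]),tl(a),v))
E
```

```text
[0.2377 0.5202 0.583  0.0226 0.0339 0.0014] [[-2.0, 6.4, 2.3], [-2.1, 7.2, -1.4], [-0.6, -1.0, 2.6], [1.1, -0.1, 2.5], [2.4, 1.0, 0.6], [5.6, 3.3, -0.4], [1.1, 5.4, -6.2]]
34.4 appr ([24.7, -7.1, 142.4, -37.1, 17.6], np.float64(1.3), np.float64(3.8)) seat ([26.2, 2.4, 139.7, -60.8, 17.6], np.float64(2.0), np.float64(7.5)) nut ([22.0, 6.2, 130.4, -34.7, 17.6], np.float64(1.6), np.float64(6.0))
30 appr ([22.6, -7.0, 141.7, -21.8, 17.6], np.float64(0.2), np.float64(0.6)) seat ([23.3, 2.2, 137.9, -32.0, 17.6], np.float64(1.7), np.float64(5.2)) nut ([20.2, 6.2, 129.8, -19.5, 17.6], np.float64(0.7), np.float64(2.4))
25 appr ([21.8, -6.0, 139.7, -13.1, 22.3], np.float64(0.0), np.float64(0.0)) seat ([21.2, 2.3, 137.3, -16.8, 17.6], np.float64(0.4), np.float64(1.2)) nut ([19.4, 6.6, 128.7, -11.4, 20.3], np.float64(0.0), np.float64(0.0))
20 appr ([21.3, -4.7, 137.4, -8.2, 27.8], np.float64(0.0), np.float64(0.0)) seat ([20.5, 3.1, 135.6, -9.6, 21.9], np.float64(0.0), np.float64(0.0)) nut ([19.0, 7.7, 126.3, -6.9, 26.3], np.float64(0.0), np.float64(0.0))
15 appr ([20.7, -3.1, 135.2, -5.0, 33.3], np.float64(0.0), np.float64(0.0)) seat ([20.0, 4.4, 133.3, -5.5, 27.6], np.float64(0.0), np.float64(0.0)) nut ([18.7, 9.0, 123.9, -4.2, 32.2], np.float64(0.0), np.float64(0.0))
-20 pick ([34.2, 35.8, 104.7, 9.5, 58.3], np.float64(0.0), np.float64(0.0))
-10 pick ([35.7, 32.2, 109.3, 5.8, 47.6], np.float64(0.0), np.float64(0.0))
```

```bash
cat >> h.py <<'E'
def Ryz(y,z): return np.array([np.cross(y,z),y,z]).T
c85=np.radians(85);YP=np.array([np.cos(c85),np.sin(c85),0]);PP=np.array([np.sin(c85),-np.cos(c85),0])
def RP(a): a=np.radians(a);return Ryz(YP,np.sin(a)*PP-np.cos(a)*np.array([0,0,1]))
E
python3 - <<'E'
from h import *
M=rows(cur(),T([.445,.395,.13],RP(0)),9,.2)
M=rows(M,T([.445,.395,.023],RP(0)),4,.2)
E
```

```text
[[-0.011, 0.155, 0.062, 0.002, 0.021, 0.009, 0.2], [-0.011, 0.156, 0.061, 0.002, 0.021, 0.009, 0.2], [-0.01, 0.156, 0.059, 0.002, 0.021, 0.009, 0.2], [-0.01, 0.157, 0.057, 0.002, 0.02, 0.009, 0.2], [-0.009, 0.157, 0.056, 0.002, 0.021, 0.009, 0.2], [-0.008, 0.158, 0.054, 0.002, 0.02, 0.009, 0.2], [-0.007, 0.159, 0.052, 0.003, 0.02, 0.009, 0.2], [-0.006, 0.159, 0.051, 0.002, 0.021, 0.008, 0.2], [-0.005, 0.16, 0.049, 0.003, 0.021, 0.009, 0.2]]
[[0, 0, 0.178, 0, 0, 0, 0.2], [0, 0, 0.178, 0, 0, 0, 0.2], [-0.001, 0, 0.179, 0, 0, 0, 0.2], [0, 0, 0.178, 0, 0, 0, 0.2]]
```

>>> send_rows --deltas '[[[0,0,-0.2,0,0,0,0.2],[-0.011,0.155,0.062,0.002,0.021,0.009,0.2],[-0.011,0.156,0.061,0.002,0.021,0.009,0.2],[-0.01,0.156,0.059,0.002,0.021,0.009,0.2],[-0.01,0.157,0.057,0.002,0.02,0.009,0.2],[-0.009,0.157,0.056,0.002,0.021,0.009,0.2],[-0.008,0.158,0.054,0.002,0.02,0.009,0.2],[-0.007,0.159,0.052,0.003,0.02,0.009,0.2],[-0.006,0.159,0.051,0.002,0.021,0.008,0.2],[-0.005,0.16,0.049,0.003,0.021,0.009,0.2]]]'

```text
clock: 10.05
position: [0.4284, 0.3941, 0.1539]
ee_rot: [-179.9, -0.3, 175.0]
wrist_force: [-0.5, -0.1, -0.4]
finger_gap: 0.0233
grasp_force: 15.0
```

```bash
python3 - <<'E'
from h import *
st()
M=rows(cur(),T([.445,.395,.023],RP(0)),6,.2)
E
```

```text
10.05 q [40.27, 15.99, 114.68, 0.13, 49.6, -44.77] p [0.4284, 0.3941, 0.1539] rpy [-179.9, -0.3, 175.0] F [-0.5, -0.1, -0.4] T [0.09, -0.15, 0.01] gap 0.0233 g 15.0
[[-0.019, 0.003, 0.145, 0, 0, 0, 0.2], [-0.019, 0.003, 0.145, 0, 0, 0, 0.2], [-0.019, 0.003, 0.145, 0, 0, 0, 0.2], [-0.019, 0.003, 0.146, 0, 0, 0, 0.2], [-0.019, 0.003, 0.145, 0, -0.001, 0, 0.2], [-0.018, 0.003, 0.146, -0.001, 0, 0, 0.2]]
```

>>> send_rows --deltas '[[[-0.019,0.003,0.145,0,0,0,0.2],[-0.019,0.003,0.145,0,0,0,0.2],[-0.019,0.003,0.145,0,0,0,0.2],[-0.019,0.003,0.145,0,0,0,0.2],[-0.019,0.003,0.145,0,0,0,0.2],[-0.018,0.003,0.13,0,0,0,0.2],[0,0,0,0,0,0,0.2],[0,0,0,0,0,0,0.2]]]'

```text
clock: 10.85
position: [0.4451, 0.3933, 0.0262]
ee_rot: [-179.9, -0.1, 175.0]
wrist_force: [-0.6, -0.3, 0.7]
finger_gap: 0.023
grasp_force: 15.0
```

>>> send_rows --deltas '[[[0,0,0.02,0,0,0,0.2],[0,0,0.012,0,0,0,0.2],[0,0,0,0,0,0,0.2]]]'

```text
clock: 11.15
position: [0.4453, 0.3931, 0.0223]
ee_rot: [-179.9, -0.0, 175.0]
wrist_force: [-0.0, 1.1, -0.9]
finger_gap: 0.0228
grasp_force: 15.0
```

>>> send_rows --deltas '[[[0,0,0.008,0,0,0,0.2],[0,0,0.004,0,0,0,0.2],[0,0,0,0,0,0,0.2],[0,0,0,0,0,0,0.2]]]'

```text
clock: 11.55
position: [0.4452, 0.3929, 0.0201]
ee_rot: [-179.9, -0.1, 175.0]
wrist_force: [0.8, -0.8, 0.1]
finger_gap: 0.0232
grasp_force: 15.0
```

>>> send_rows --deltas '[[[0,0,0.006,0,0,0,0.2],[0,0,0.006,0,0,0,0.2],[0,0,0,0,0,0,0.2]]]'

```text
clock: 11.85
position: [0.4457, 0.3934, 0.0192]
ee_rot: [-179.9, -0.0, 175.0]
wrist_force: [-1.9, -2.3, 14.2]
finger_gap: 0.0231
grasp_force: 15.0
```

>>> send_rows --deltas '[[[0,0,-0.004,0,0,0,0.5],[0,0,0,0,0,0,0.5],[0,0,0,0,0,0,0.5],[0,0,-0.01,0,0,0,0.5]]]'

```text
clock: 12.25
position: [0.445, 0.3928, 0.0202]
ee_rot: [-179.9, -0.1, 175.0]
wrist_force: [-0.1, -0.6, -0.6]
finger_gap: 0.0457
grasp_force: 0.0
```

```bash
python3 - <<'E'
from h import *
st()
M=rows(cur(),T([.4455,.3932,.0225],RP(-16.4)),3,.5)
p=camera_params('wrist');im=grab_frame('wrist')
for r in regions_of('wrist','stopper')[:2]:print(r['pixel'],r['confidence'],r['mask'].sum(),ray('wrist',r['pixel'],.02,p))
E
```

```text
12.25 q [39.2, 29.14, 114.4, -0.07, 36.61, -45.72] p [0.445, 0.3928, 0.0202] rpy [-179.9, -0.1, 175.0] F [-0.1, -0.6, -0.6] T [0.09, -0.13, 0.01] gap 0.0457 g 0.0
[[-0.001, 0.001, -0.005, 0, 0.03, 0, 0.5], [-0.001, 0.001, -0.005, 0, 0.03, 0, 0.5], [0, 0.001, -0.006, -0.001, 0.031, 0, 0.5]]
[318.5, 247.2] 0.9 2111 [0.44388429 0.39396956 0.02      ]
```

>>> send_rows --deltas '[[[-0.001,0.001,-0.005,0,0.03,0,0.5],[-0.001,0.001,-0.005,0,0.03,0,0.5],[0,0.001,-0.006,0,0.031,0,0.5],[0,0,0,0,0,0,0.5],[0,0,0,0,0,0,0.5]]]'

```text
clock: 12.85
position: [0.4458, 0.393, 0.0223]
ee_rot: [-179.8, -16.3, 174.9]
wrist_force: [-0.8, -0.5, -0.2]
finger_gap: 0.0456
grasp_force: 0.0
```

>>> send_rows --deltas '[[[0,0,0,0,0,0,0.2],[0,0,0,0,0,0,0.2],[0,0,0,0,0,0,0.2],[0,0,0,0,0,0,0.2],[0,0,0,0,0,0,0.2],[0,0,0,0,0,0,0.2]]]' --squeeze 18

```text
clock: 13.45
position: [0.4456, 0.3934, 0.0229]
ee_rot: [-179.9, -16.4, 174.9]
wrist_force: [-1.5, 0.1, 3.9]
finger_gap: 0.0226
grasp_force: 18.0
```

```bash
cat >> h.py <<'E'
RI=Ryz(-SD,tl(18))
E
python3 - <<'E'
from h import *
st();v=np.load('v.npy')
M=rows(cur(),T([.425,.375,.22],RP(-16.4)),5,.2)
W=RIM+.05*AX
M=rows(M,T([.425,.27,.225],Ryz(YP,-np.array([0,0,1.]))),5,.2)
M=rows(M,T(W,RI),6,.2);print(W)
E
```

```text
13.45 q [34.55, 33.45, 107.82, 13.06, 52.34, -59.65] p [0.4456, 0.3934, 0.0229] rpy [-179.9, -16.4, 174.9] F [-1.5, 0.1, 3.9] T [0.08, 0.1, 0.05] gap 0.0226 g 18.0
[[0.099, -0.027, -0.245, 0, 0, 0, 0.2], [0.098, -0.027, -0.245, 0, 0, 0, 0.2], [0.099, -0.028, -0.245, 0, 0, 0, 0.2], [0.098, -0.027, -0.245, 0, 0, 0, 0.2], [0.099, -0.028, -0.244, -0.001, 0, 0, 0.2]]
[[-0.01, -0.139, -0.01, 0, -0.018, 0, 0.2], [-0.011, -0.14, -0.01, 0, -0.018, 0, 0.2], [-0.011, -0.139, -0.009, 0, -0.018, 0, 0.2], [-0.011, -0.14, -0.008, 0, -0.019, 0, 0.2], [-0.012, -0.139, -0.008, 0, -0.018, 0, 0.2]]
[[-0.018, -0.104, 0.06, -0.002, -0.017, -0.014, 0.2], [-0.01, -0.105, 0.06, -0.002, -0.017, -0.014, 0.2], [-0.002, -0.105, 0.06, -0.002, -0.016, -0.014, 0.2], [0.006, -0.106, 0.059, -0.002, -0.017, -0.014, 0.2], [0.014, -0.106, 0.058, -0.002, -0.016, -0.014, 0.2], [0.021, -0.105, 0.056, -0.003, -0.017, -0.013, 0.2]]
[0.43239112 0.17556841 0.1708636 ]
```

>>> send_rows --deltas '[[[0.05,-0.01,-0.14,0,0,0,0.2],[0.099,-0.027,-0.245,0,0,0,0.2],[0.098,-0.027,-0.245,0,0,0,0.2],[0.099,-0.028,-0.245,0,0,0,0.2],[0.098,-0.027,-0.245,0,0,0,0.2],[0.049,-0.018,-0.105,0,0,0,0.2],[0,0,0,0,0,0,0.2]]]'

```text
clock: 14.15
position: [0.4258, 0.3753, 0.2221]
ee_rot: [180.0, -16.3, 175.0]
wrist_force: [0.5, 0.4, -0.8]
finger_gap: 0.0227
grasp_force: 18.0
```

>>> send_rows --deltas '[[[-0.01,-0.139,-0.01,0,-0.018,0,0.2],[-0.011,-0.14,-0.01,0,-0.018,0,0.2],[-0.011,-0.139,-0.009,0,-0.018,0,0.2],[-0.011,-0.14,-0.008,0,-0.019,0,0.2],[-0.012,-0.139,-0.008,0,-0.018,0,0.2]]]'

```text
clock: 14.65
position: [0.4246, 0.2688, 0.2236]
ee_rot: [-179.8, -0.0, 175.0]
wrist_force: [0.4, 0.5, -0.1]
finger_gap: 0.0228
grasp_force: 18.0
```

>>> send_rows --deltas '[[[-0.018,-0.104,0.06,-0.002,-0.017,-0.014,0.2],[-0.01,-0.105,0.06,-0.002,-0.017,-0.014,0.2],[-0.002,-0.105,0.06,-0.002,-0.016,-0.014,0.2],[0.006,-0.106,0.059,-0.002,-0.017,-0.014,0.2],[0.014,-0.106,0.058,-0.002,-0.016,-0.014,0.2],[0.021,-0.105,0.056,-0.003,-0.017,-0.013,0.2],[0,0,0,0,0,0,0.2],[0,0,0,0,0,0,0.2]]]'

```text
clock: 15.45
position: [0.4323, 0.1752, 0.1707]
ee_rot: [-179.9, 17.8, -170.0]
wrist_force: [1.0, -0.4, 0.3]
finger_gap: 0.023
grasp_force: 18.0
```

```bash
python3 - <<'E'
from h import *
s=st();M=cur();R0=np.array([np.cross(-SD,-AX),-SD,-AX]).T
print('off in drum frame (x out? , y, z)',(RIN.T@(M[:3,3]-RIM)).round(4),'ang to want',np.degrees(np.linalg.norm(Ro.from_matrix(M[:3,:3].T@RI).as_rotvec())))
p=camera_params('wrist');im=grab_frame('wrist');im2=grab_frame('side');im3=grab_frame('top')
print('rim px',proj('wrist',RIM,p),'stopper tip px',proj('wrist',M[:3,3]-AX*.0165,p),'top',proj('wrist',M[:3,3]+AX*.0055,p))
f=lambda i,k,w,h:cv2.resize(i[k[0]:k[1],k[2]:k[3]],(w,h),interpolation=cv2.INTER_CUBIC)
a=f(im,(140,300,210,430),400,290);b=f(im2,(150,240,270,390),400,290)
cv2.imwrite('pics/c3.png',np.hstack([a,b])[:,:,::-1])
for n in('open_rim','stopper'):
    for r in regions_of('wrist',n)[:3]:print(n,r['pixel'],r['confidence'],r['mask'].sum())
E
```

```text
15.45 q [21.23, -2.94, 135.87, -7.15, 29.76, -73.08] p [0.4323, 0.1752, 0.1707] rpy [-179.9, 17.8, -170.0] F [1.0, -0.4, 0.3] T [0.07, 0.02, -0.01] gap 0.023 g 18.0
off in drum frame (x out? , y, z) [ 0.0002 -0.0004 -0.0499] ang to want 0.21610167397086977
rim px [316.88707184 239.18433024] stopper tip px [316.28146299 245.23097099] top [316.26513573 250.70453155]
open_rim [331.5, 227.7] 0.94 5918
stopper [633.9, 243.5] 0.18 374
```

View pics/c3.png

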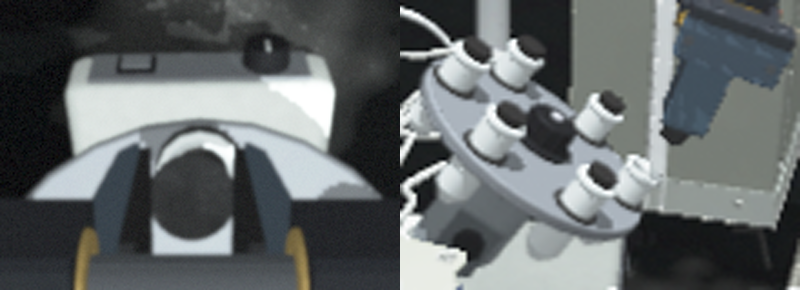

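Left crop: the stopper's top is centred at (192,193), over the neck at (194,...), with the rim arc just behind it. Right crop (side): the stopper at (675,135) is up the axis from the open rim at (637,165). Aligned within about 1–1.5 mm.

```bash
python3 - <<'E'
from h import *
M=cur();print('unit -AX in tool',(M[:3,:3].T@-AX).round(3), 'per 10mm',(M[:3,:3].T@-AX*.01/.15).round(4))
print(proj('side',RIM+.0335*AX),proj('side',RIM+.0555*AX),proj('side',RIM))
E
```

```text
unit -AX in tool [-0.282  0.001  0.959] per 10mm [-0.0188  0.0001  0.064 ]
[349.72790277 192.33108127] [355.09914612 186.06067291] [341.72381473 201.67508175]
```

>>> send_rows --deltas '[[[-0.0188,0.007,0.064,0,0,0,0.2],[-0.0188,0,0.064,0,0,0,0.2],[-0.0188,0,0.064,0,0,0,0.2],[-0.0094,0,0.032,0,0,0,0.2],[0,0,0,0,0,0,0.2]]]'

```text
clock: 16.2
position: [0.4519, 0.1797, 0.1415]
ee_rot: [-179.9, 17.9, -169.9]
wrist_force: [-1.1, 1.1, -0.9]
finger_gap: 0.0228
grasp_force: 18.0
```

>>> send_rows --deltas '[[[-0.0056,0,0.019,0,0,0,0.2],[-0.0056,0,0.019,0,0,0,0.2],[0,0,0,0,0,0,0.2]]]'

```text
clock: 16.5
position: [0.455, 0.1805, 0.1374]
ee_rot: [-179.9, 17.9, -169.9]
wrist_force: [-0.1, 6.2, -2.1]
finger_gap: 0.023
grasp_force: 17.7
```

>>> send_rows --deltas '[[[0,0.008,0,0,0,0,0.2],[0,0,0,0,0,0,0.2]]]'

```text
clock: 16.7
position: [0.455, 0.1815, 0.1376]
ee_rot: [-179.9, 18.0, -169.9]
wrist_force: [-1.0, 0.0, -1.0]
finger_gap: 0.0231
grasp_force: 17.9
```

Lateral force is gone. Pressing on in small steps.

>>> send_rows --deltas '[[[-0.0056,0,0.019,0,0,0,0.2],[0,0,0,0,0,0,0.2]]]'

```text
clock: 16.9
position: [0.4566, 0.1816, 0.1348]
ee_rot: [-179.9, 17.9, -169.9]
wrist_force: [-1.6, -0.4, -0.6]
finger_gap: 0.0228
grasp_force: 17.9
```

>>> send_rows --deltas '[[[-0.0028,0,0.0096,0,0,0,0.2],[0,0,0,0,0,0,0.2]]]'

```text
clock: 17.1
position: [0.4573, 0.1817, 0.1337]
ee_rot: [-179.9, 17.9, -169.9]
wrist_force: [-5.1, -1.4, 2.9]
finger_gap: 0.0228
grasp_force: 18.0
```

>>> send_rows --deltas '[[[-0.0028,0,0.0096,0,0,0,0.2],[0,0,0,0,0,0,0.2]]]'

```text
clock: 17.3
position: [0.458, 0.1818, 0.1326]
ee_rot: [-179.9, 17.9, -169.9]
wrist_force: [-7.9, -3.3, 7.1]
finger_gap: 0.0231
grasp_force: 19.5
```

>>> send_rows --deltas '[[[0,0,0,0,0,0,0.45],[0,0,0,0,0,0,0.45],[0,0,0,0,0,0,0.45],[0.028,0,-0.096,0,0,0,0.45],[0.028,0,-0.096,0,0,0,0.45],[0.028,0,-0.096,0,0,0,0.0],[0,0,0,0,0,0,0.0],[0,0,0,0,0,0,0.0]]]'

```text
clock: 18.1
position: [0.4339, 0.1779, 0.1701]
ee_rot: [-179.9, 18.1, -169.9]
wrist_force: [-0.6, -0.2, 0.4]
finger_gap: 0.02
grasp_force: 0.0
```

```bash
python3 - <<'E'
from h import *
s=st();M=cur()
im=grab_frame('wrist');im2=grab_frame('side');im3=grab_frame('top')
f=lambda i,k,w,h:cv2.resize(i[k[0]:k[1],k[2]:k[3]],(w,h),interpolation=cv2.INTER_CUBIC)
a=f(im,(140,300,210,430),400,290);b=f(im2,(150,240,270,390),400,290)
cv2.imwrite('pics/c4.png',np.hstack([a,b])[:,:,::-1])
E
```

```text
18.1 q [21.53, -2.65, 135.73, -7.4, 29.43, -72.67] p [0.4339, 0.1779, 0.1701] rpy [-179.9, 18.1, -169.9] F [-0.6, -0.2, 0.4] T [0.04, 0.05, -0.01] gap 0.02 g 0.0
```

View pics/c4.png

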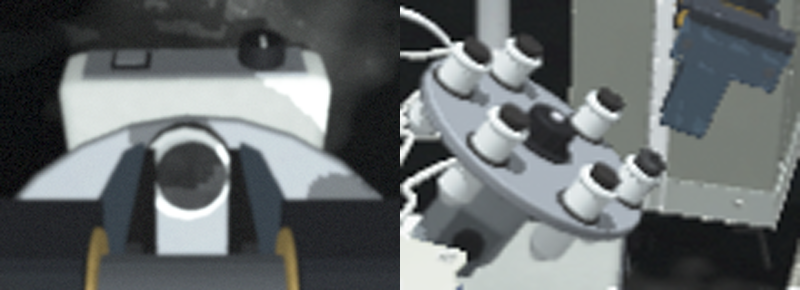

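The stopper sits in the mouth at left (192,175). In the side view at (650,163) it stands like its neighbours. Next I press it home with the shut fingertips.

```bash
python3 - <<'E'
from h import *
M=cur();tx=M[:3,0]
top=RIM+.0013*-SD+.009*AX
W=top+.008*AX+.014*tx
M=rows(M,T(W,M[:3,:3]),3,0.)
E
```

```text
[[0.013, -0.001, 0.066, 0, 0, 0, 0.0], [0.012, -0.001, 0.066, 0, 0, 0, 0.0], [0.013, -0.002, 0.067, 0, 0, 0, 0.0]]
```

>>> send_rows --deltas '[[[0.02,-0.001,0,0,0,0,0.0],[0.018,-0.001,0.066,0,0,0,0.0],[0,-0.001,0.066,0,0,0,0.0],[0,-0.001,0.067,0,0,0,0.0],[-0.0056,0,0.019,0,0,0,0.0],[0,0,0,0,0,0,0.0]]]'

```text
clock: 18.85
position: [0.4389, 0.1779, 0.1365]
ee_rot: [-179.9, 17.9, -169.9]
wrist_force: [-0.6, 0.7, -0.5]
finger_gap: 0.0001
grasp_force: 0.0
```

>>> send_rows --deltas '[[[-0.0056,0,0.019,0,0,0,0.0],[0,0,0,0,0,0,0.0]]]'

```text
clock: 19.05
position: [0.4408, 0.1783, 0.135]
ee_rot: [-179.9, 18.0, -169.9]
wrist_force: [-1.9, 0.5, 2.8]
finger_gap: 0.0002
grasp_force: 1.0
```

>>> send_rows --deltas '[[[-0.002,0,0.007,0,0,0,0.0],[0,0,0,0,0,0,0.0]]]'

```text
clock: 19.25
position: [0.4414, 0.1785, 0.1343]
ee_rot: [-179.9, 18.0, -169.9]
wrist_force: [-4.3, -1.6, 5.8]
finger_gap: 0.0006
grasp_force: 3.4
```

>>> send_rows --deltas '[[[-0.0012,0,0.004,0,0,0,0.0],[0,0,0,0,0,0,0.0],[0,0,0,0,0,0,0.0]]]'

```text
clock: 19.55
position: [0.4418, 0.1785, 0.134]
ee_rot: [-179.9, 18.0, -169.9]
wrist_force: [-5.6, -1.2, 8.3]
finger_gap: 0.0007
grasp_force: 5.1
```

```bash
cat >> h.py <<'E'
def neck(th,h=.02,r=.08): return HUB+h*AX+r*(np.cos(th)*LOW+np.sin(th)*SD)
def pose(th,h=.018,a=19,sgn=1):
    t=tl(a);tan=-np.sin(th)*LOW+np.cos(th)*SD;y=-tan*sgn;y=y-t*(y@t);y/=np.linalg.norm(y);return T(neck(th,h),Ryz(y,t))
E
python3 - <<'E'
from h import *
v=np.load('v.npy')
for d in(0,-30,-60,-90,-120,-150,-175):
    M=pose(np.radians(d));print(d,M[:3,3].round(3),ik(M[:3,3],M[:3,2],v))
M=cur();up=M.copy();up[:3,3]+=.05*AX;M=rows(M,up,3,.46)
P=pose(.02);t=P[:3,2];Q=P.copy();Q[:3,3]-=.055*t
M=rows(M,Q,3,.46);M=rows(M,P,5,.46)
E
```

```text
0 [0.467 0.183 0.12 ] ([20.4, 5.2, 134.6, -9.1, 21.8], np.float64(0.0), np.float64(0.0))
-30 [0.468 0.224 0.126] ([25.3, 6.4, 132.3, -12.5, 23.4], np.float64(0.0), np.float64(0.0))
-60 [0.487 0.257 0.142] ([28.0, 7.9, 128.2, -13.0, 26.4], np.float64(0.0), np.float64(0.0))
-90 [0.518 0.273 0.165] ([28.0, 9.1, 123.6, -11.7, 29.6], np.float64(0.0), np.float64(0.0))
-120 [0.552 0.269 0.187] ([25.8, 9.9, 119.8, -9.5, 32.4], np.float64(0.0), np.float64(0.0))
-150 [0.581 0.244 0.204] ([22.2, 10.0, 117.5, -7.0, 34.1], np.float64(0.0), np.float64(0.0))
-175 [0.595 0.213 0.21 ] ([18.7, 9.7, 117.2, -5.0, 34.4], np.float64(0.0), np.float64(0.0))
[[0.031, 0, -0.107, 0, 0, 0, 0.46], [0.031, 0, -0.106, 0, 0, 0, 0.46], [0.032, -0.001, -0.107, 0, 0, 0, 0.46]]
[[-0.073, -0.003, 0.032, 0, -0.002, -0.002, 0.46], [-0.073, -0.003, 0.032, 0, -0.002, -0.002, 0.46], [-0.072, -0.004, 0.033, -0.001, -0.001, -0.002, 0.46]]
[[0, 0, 0.073, 0, 0, 0, 0.46], [0, 0, 0.074, 0, 0, 0, 0.46], [0, 0, 0.073, 0, 0, 0, 0.46], [0, 0, 0.074, 0, 0, 0, 0.46], [0, 0, 0.073, 0, 0, 0, 0.46]]
```

>>> send_rows --deltas '[[[0.031,0,-0.107,0,0,0,0.46],[0.031,0,-0.106,0,0,0,0.46],[0.032,-0.001,-0.107,0,0,0,0.46],[-0.073,-0.003,0.032,0,-0.002,-0.002,0.46],[-0.073,-0.003,0.032,0,-0.002,-0.002,0.46],[-0.072,-0.004,0.033,-0.001,-0.001,-0.002,0.46],[0,0,0,0,0,0,0.46]]]'

```text
clock: 20.25
position: [0.4506, 0.1786, 0.1706]
ee_rot: [-179.7, 18.9, -168.8]
wrist_force: [0.0, 1.4, 0.3]
finger_gap: 0.042
grasp_force: 0.0
```

```bash
python3 - <<'E'
from h import *
st()
for z in(.05,.1,.15,.2,.25):
    X=ray('top',(285,122),z);Y=ray('top',(292,190),z);print(z,X.round(3),proj('side',X).round(),'box',Y.round(3),proj('side',Y).round())
for d in (-60,-90,-120,-150,-175):
    M=pose(np.radians(d));
    print(d,[(M@np.r_[x,y,-.079,1])[:3].round(3).tolist() for x in(-.038,.038) for y in(-.089,.089)])
im=grab_frame('side');im3=grab_frame('top')
f=lambda i,k,w,h:cv2.resize(i[k[0]:k[1],k[2]:k[3]],(w,h),interpolation=cv2.INTER_CUBIC)
cv2.imwrite('pics/c5.png',np.hstack([f(im,(140,240,230,390),480,300),f(im3,(130,240,270,410),380,300)])[:,:,::-1])
E
```

```text
20.25 q [20.72, -1.29, 134.52, -7.09, 28.39, -74.77] p [0.4506, 0.1786, 0.1706] rpy [-179.7, 18.9, -168.8] F [0.0, 1.4, 0.3] T [0.11, 0.11, -0.03] gap 0.042 g 0.0
0.05 [0.727 0.341 0.05 ] [221. 243.] box [0.549 0.323 0.05 ] [291. 251.]
0.1 [0.707 0.337 0.1  ] [227. 225.] box [0.538 0.32  0.1  ] [296. 233.]
0.15 [0.687 0.333 0.15 ] [234. 207.] box [0.527 0.317 0.15 ] [301. 214.]
0.2 [0.667 0.329 0.2  ] [241. 188.] box [0.517 0.314 0.2  ] [306. 195.]
0.25 [0.647 0.326 0.25 ] [249. 169.] box [0.506 0.311 0.25 ] [311. 174.]
-60 [[0.422, 0.166, 0.198], [0.549, 0.281, 0.248], [0.375, 0.224, 0.186], [0.501, 0.339, 0.235]]
-90 [[0.416, 0.217, 0.211], [0.582, 0.246, 0.269], [0.403, 0.292, 0.211], [0.568, 0.321, 0.269]]
-120 [[0.435, 0.261, 0.231], [0.593, 0.196, 0.281], [0.46, 0.332, 0.244], [0.618, 0.267, 0.293]]
-150 [[0.474, 0.285, 0.254], [0.582, 0.147, 0.282], [0.529, 0.333, 0.275], [0.637, 0.194, 0.304]]
-175 [[0.513, 0.285, 0.27], [0.558, 0.113, 0.275], [0.582, 0.304, 0.294], [0.627, 0.132, 0.299]]
```

View pics/c5.png

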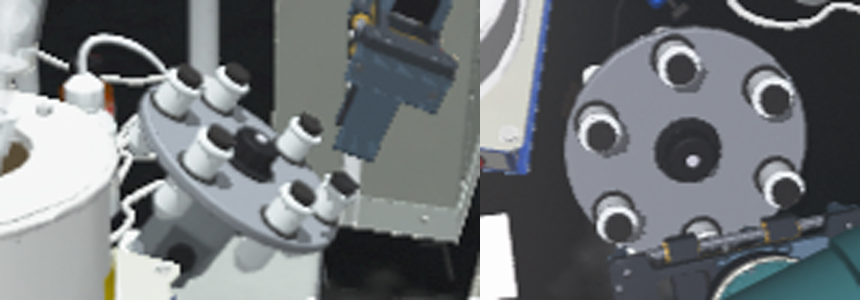

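Side crop: the newly seated stopper at (342,185) stands like its neighbours, and the gripper at (360,140) is above it. Top crop: the drum is unturned and the finger cage is over the lowest tube. Descending to cage the neck.

>>> send_rows --deltas '[[[0,0.005,0.073,0,0,0,0.46],[0,0.003,0.074,0,0,0,0.46],[0,0,0.073,0,0,0,0.46],[0,0,0.074,0,0,0,0.46],[0,0,0.07,0,0,0,0.46],[0,0,0,0,0,0,0.46],[0,0,0,0,0,0,0.46]]]'

```text
clock: 21.05
position: [0.4662, 0.1827, 0.1193]
ee_rot: [-179.7, 18.8, -168.8]
wrist_force: [0.4, 0.2, -0.7]
finger_gap: 0.0418
grasp_force: 0.0
```

```bash
python3 - <<'E'
from h import *
st()
M=cur()
for i in range(10):
    th=np.radians(1-17*(i+1));n=5
    for k in range(n): pass
    # subdivide along the arc
    out=[]
    import io,contextlib
    for k in range(n):
        b=io.StringIO()
        with contextlib.redirect_stdout(b): M=rows(M,pose(np.radians(1-17*i-3.4*(k+1))),1,.46)
        out.append(b.getvalue().strip()[1:-1])
    print('[['+', '.join(out)+']]')
E
```

```text
21.05 q [20.5, 6.49, 133.92, -9.11, 21.27, -72.74] p [0.4662, 0.1827, 0.1193] rpy [-179.7, 18.8, -168.8] F [0.4, 0.2, -0.7] T [0.07, 0.06, 0.01] gap 0.0418 g 0.0
[[[-0.005, 0.025, -0.002, 0, -0.001, 0.019, 0.46], [-0.001, 0.032, 0, 0, 0, 0.018, 0.46], [-0.001, 0.031, -0.001, 0, 0, 0.019, 0.46], [-0.001, 0.032, -0.002, 0, 0, 0.018, 0.46], [-0.001, 0.031, -0.002, 0, 0, 0.018, 0.46]]]
[[[0, 0.032, -0.002, 0, 0, 0.018, 0.46], [-0.001, 0.031, -0.003, 0, 0, 0.019, 0.46], [-0.001, 0.032, -0.004, 0, 0, 0.018, 0.46], [-0.001, 0.031, -0.004, 0, 0, 0.019, 0.46], [-0.001, 0.032, -0.004, 0, 0, 0.018, 0.46]]]
[[[-0.001, 0.031, -0.005, 0, 0, 0.019, 0.46], [-0.001, 0.031, -0.005, 0, 0, 0.019, 0.46], [-0.001, 0.031, -0.005, 0, 0, 0.018, 0.46], [-0.001, 0.031, -0.006, 0, 0, 0.019, 0.46], [-0.001, 0.031, -0.007, 0, 0, 0.019, 0.46]]]
[[[-0.001, 0.031, -0.006, 0, 0, 0.019, 0.46], [-0.001, 0.031, -0.007, 0, 0, 0.019, 0.46], [-0.001, 0.031, -0.007, 0, 0, 0.02, 0.46], [0, 0.031, -0.007, 0, 0, 0.019, 0.46], [-0.001, 0.03, -0.008, 0, 0, 0.019, 0.46]]]
[[[-0.001, 0.031, -0.008, 0, 0, 0.02, 0.46], [-0.001, 0.03
[... 554 characters left out ...]
1, 0.031, -0.008, 0, 0, 0.02, 0.46]]]
[[[-0.001, 0.031, -0.007, 0, 0, 0.019, 0.46], [-0.001, 0.031, -0.007, 0, 0, 0.019, 0.46], [-0.001, 0.03, -0.007, 0, 0, 0.019, 0.46], [-0.001, 0.031, -0.006, 0, 0, 0.019, 0.46], [-0.001, 0.031, -0.006, 0, 0, 0.019, 0.46]]]
[[[-0.001, 0.032, -0.006, 0, 0, 0.019, 0.46], [-0.001, 0.031, -0.005, 0, 0, 0.019, 0.46], [0, 0.031, -0.005, 0, 0, 0.018, 0.46], [-0.001, 0.031, -0.005, 0, 0, 0.019, 0.46], [-0.001, 0.032, -0.004, 0, 0, 0.018, 0.46]]]
[[[-0.001, 0.031, -0.004, 0, 0, 0.019, 0.46], [-0.001, 0.031, -0.003, 0, 0, 0.018, 0.46], [-0.001, 0.032, -0.003, 0, 0, 0.019, 0.46], [-0.001, 0.032, -0.002, 0, 0, 0.018, 0.46], [-0.001, 0.031, -0.002, 0, 0, 0.018, 0.46]]]
```

>>> send_rows --deltas '[[[-0.005,0.025,-0.002,0,-0.001,0.019,0.46],[-0.001,0.032,0,0,0,0.018,0.46],[-0.001,0.031,-0.001,0,0,0.019,0.46]]]'

```text
clock: 21.35
position: [0.4653, 0.1961, 0.121]
ee_rot: [176.8, 18.8, -179.6]
wrist_force: [0.1, -1.5, -1.5]
finger_gap: 0.0422
grasp_force: 0.7
```

>>> send_rows --deltas '[[[-0.001,0.032,-0.002,0,0,0.018,0.46],[-0.001,0.031,-0.002,0,0,0.018,0.46],[0,0.032,-0.002,0,0,0.018,0.46]]]'

```text
clock: 21.65
position: [0.4656, 0.2102, 0.1229]
ee_rot: [173.6, 18.0, 170.2]
wrist_force: [-1.0, -1.0, -0.3]
finger_gap: 0.0418
grasp_force: 0.7
```

>>> send_rows --deltas '[[[-0.001,0.031,-0.003,0,0,0.019,0.46],[-0.001,0.032,-0.004,0,0,0.018,0.46]]]'

```text
clock: 21.85
position: [0.467, 0.2193, 0.1251]
ee_rot: [171.5, 17.1, 163.3]
wrist_force: [0.1, -1.6, -1.4]
finger_gap: 0.0416
grasp_force: 0.8
```

>>> send_rows --deltas '[[[-0.001,0.031,-0.004,0,0,0.019,0.46],[-0.001,0.032,-0.004,0,0,0.018,0.46]]]'

```text
clock: 22.05
position: [0.4694, 0.2281, 0.1277]
ee_rot: [169.5, 16.0, 156.5]
wrist_force: [-1.0, -0.6, -1.0]
finger_gap: 0.0419
grasp_force: 0.9
```

>>> send_rows --deltas '[[[-0.001,0.031,-0.005,0,0,0.019,0.46],[-0.001,0.031,-0.005,0,0,0.019,0.46]]]'

```text
clock: 22.25
position: [0.4726, 0.2364, 0.1309]
ee_rot: [167.7, 14.7, 149.5]
wrist_force: [-0.4, -2.2, -0.8]
finger_gap: 0.0421
grasp_force: 0.9
```

>>> send_rows --deltas '[[[-0.001,0.031,-0.005,0,0,0.018,0.46],[-0.001,0.031,-0.006,0,0,0.019,0.46],[-0.001,0.031,-0.007,0,0,0.019,0.46]]]'

```text
clock: 22.55
position: [0.4789, 0.2476, 0.1366]
ee_rot: [165.3, 12.3, 139.4]
wrist_force: [0.4, -1.5, -1.4]
finger_gap: 0.0424
grasp_force: 1.0
```

>>> send_rows --deltas '[[[-0.001,0.031,-0.006,0,0,0.019,0.46],[-0.001,0.031,-0.007,0,0,0.019,0.46]]]'

```text
clock: 22.75
position: [0.4842, 0.2543, 0.1409]
ee_rot: [164.0, 10.5, 132.7]
wrist_force: [-0.5, -2.2, -1.1]
finger_gap: 0.0419
grasp_force: 1.1
```

>>> send_rows --deltas '[[[-0.001,0.031,-0.007,0,0,0.02,0.46],[0,0.031,-0.007,0,0,0.019,0.46],[-0.001,0.03,-0.008,0,0,0.019,0.46]]]'

```text
clock: 23.05
position: [0.4931, 0.2626, 0.1479]
ee_rot: [162.4, 7.5, 122.6]
wrist_force: [-1.1, -3.0, -1.5]
finger_gap: 0.0419
grasp_force: 1.2
```

>>> send_rows --deltas '[[[-0.001,0.031,-0.008,0,0,0.02,0.46],[-0.001,0.031,-0.008,0,0,0.019,0.46],[-0.001,0.03,-0.008,0,0,0.02,0.46]]]'

```text
clock: 23.35
position: [0.5032, 0.2687, 0.1555]
ee_rot: [161.4, 4.2, 112.4]
wrist_force: [-1.8, -2.8, -0.5]
finger_gap: 0.0423
grasp_force: 1.5
```

>>> send_rows --deltas '[[[-0.001,0.031,-0.008,0,0,0.019,0.46],[-0.001,0.03,-0.008,0,0,0.02,0.46]]]'

```text
clock: 23.55
position: [0.5105, 0.2715, 0.1606]
ee_rot: [161.1, 1.9, 105.8]
wrist_force: [-1.8, -3.0, -0.6]
finger_gap: 0.0421
grasp_force: 1.7
```

>>> send_rows --deltas '[[[-0.001,0.031,-0.009,0,0,0.019,0.46],[-0.001,0.03,-0.008,0,0,0.02,0.46],[-0.001,0.031,-0.009,0,0,0.019,0.46]]]'

```text
clock: 23.85
position: [0.5218, 0.2736, 0.1687]
ee_rot: [161.1, -1.5, 95.9]
wrist_force: [-4.6, -3.4, -1.3]
finger_gap: 0.0424
grasp_force: 1.9
```

>>> send_rows --deltas '[[[-0.001,0.03,-0.008,0,0,0.02,0.46],[-0.001,0.031,-0.008,0,0,0.02,0.46]]]'

```text
clock: 24.05
position: [0.5295, 0.2737, 0.1738]
ee_rot: [161.4, -3.8, 89.1]
wrist_force: [-5.1, -3.0, 0.1]
finger_gap: 0.0418
grasp_force: 2.2
```

>>> send_rows --deltas '[[[-0.001,0.03,-0.008,0,0,0.019,0.46],[0,0.031,-0.008,0,0,0.02,0.46],[-0.001,0.03,-0.008,0,0,0.019,0.46]]]'

```text
clock: 24.35
position: [0.5411, 0.2719, 0.1814]
ee_rot: [162.4, -7.0, 79.1]
wrist_force: [-5.4, -2.3, -1.9]
finger_gap: 0.0417
grasp_force: 2.3
```

>>> send_rows --deltas '[[[-0.001,0.031,-0.008,0,0,0.019,0.46],[-0.001,0.031,-0.008,0,0,0.02,0.46]]]'

```text
clock: 24.55
position: [0.5487, 0.2692, 0.1863]
ee_rot: [163.3, -9.1, 72.3]
wrist_force: [-6.4, -1.1, -1.1]
finger_gap: 0.042
grasp_force: 2.4
```

>>> send_rows --deltas '[[[-0.001,0.031,-0.007,0,0,0.019,0.46],[-0.001,0.031,-0.007,0,0,0.019,0.46],[-0.001,0.03,-0.007,0,0,0.019,0.46]]]'

```text
clock: 24.85
position: [0.5597, 0.2633, 0.193]
ee_rot: [165.2, -11.9, 62.3]
wrist_force: [-7.2, -0.5, -2.3]
finger_gap: 0.0424
grasp_force: 2.6
```

>>> send_rows --deltas '[[[-0.001,0.031,-0.006,0,0,0.019,0.46],[-0.001,0.031,-0.006,0,0,0.019,0.46]]]'

```text
clock: 25.05
position: [0.5665, 0.2583, 0.197]
ee_rot: [166.7, -13.6, 55.5]
wrist_force: [-5.6, 0.2, -0.6]
finger_gap: 0.0417
grasp_force: 2.8
```

>>> send_rows --deltas '[[[-0.001,0.032,-0.006,0,0,0.019,0.46],[-0.001,0.031,-0.005,0,0,0.019,0.46],[0,0.031,-0.005,0,0,0.018,0.46]]]'

```text
clock: 25.35
position: [0.576, 0.249, 0.2022]
ee_rot: [169.3, -15.7, 45.3]
wrist_force: [-6.7, 1.7, -0.6]
finger_gap: 0.0422
grasp_force: 2.8
```

>>> send_rows --deltas '[[[-0.001,0.031,-0.005,0,0,0.019,0.46],[-0.001,0.032,-0.004,0,0,0.018,0.46]]]'

```text
clock: 25.55
position: [0.5815, 0.2418, 0.2051]
ee_rot: [171.2, -16.9, 38.5]
wrist_force: [-6.3, 2.3, 0.8]
finger_gap: 0.0419
grasp_force: 2.9
```

>>> send_rows --deltas '[[[-0.001,0.031,-0.004,0,0,0.019,0.46],[-0.001,0.031,-0.003,0,0,0.018,0.46],[-0.001,0.032,-0.003,0,0,0.019,0.46]]]'

```text
clock: 25.85
position: [0.5883, 0.2299, 0.2084]
ee_rot: [174.3, -18.2, 28.0]
wrist_force: [-6.8, 3.5, 1.1]
finger_gap: 0.0421
grasp_force: 2.9
```

>>> send_rows --deltas '[[[-0.001,0.032,-0.002,0,0,0.018,0.46],[-0.001,0.031,-0.002,0,0,0.018,0.46]]]'

```text
clock: 26.05
position: [0.592, 0.2212, 0.2098]
ee_rot: [176.5, -18.7, 21.2]
wrist_force: [-5.9, 3.2, 0.7]
finger_gap: 0.0419
grasp_force: 2.9
```

```bash
cat > d1.py <<'E'
import numpy as np
D=np.array([[.4653,.1961,.121,.1,-1.5,-1.5,.7],[.4656,.2102,.1229,-1,-1,-.3,.7],[.467,.2193,.1251,.1,-1.6,-1.4,.8],[.4694,.2281,.1277,-1,-.6,-1,.9],[.4726,.2364,.1309,-.4,-2.2,-.8,.9],[.4789,.2476,.1366,.4,-1.5,-1.4,1.0],[.4842,.2543,.1409,-.5,-2.2,-1.1,1.1],[.4931,.2626,.1479,-1.1,-3,-1.5,1.2],[.5032,.2687,.1555,-1.8,-2.8,-.5,1.5],[.5105,.2715,.1606,-1.8,-3,-.6,1.7],[.5218,.2736,.1687,-4.6,-3.4,-1.3,1.9],[.5295,.2737,.1738,-5.1,-3,.1,2.2],[.5411,.2719,.1814,-5.4,-2.3,-1.9,2.3],[.5487,.2692,.1863,-6.4,-1.1,-1.1,2.4],[.5597,.2633,.193,-7.2,-.5,-2.3,2.6],[.5665,.2583,.197,-5.6,.2,-.6,2.8],[.576,.249,.2022,-6.7,1.7,-.6,2.8],[.5815,.2418,.2051,-6.3,2.3,.8,2.9],[.5883,.2299,.2084,-6.8,3.5,1.1,2.9],[.592,.2212,.2098,-5.9,3.2,.7,2.9]])
E
python3 - <<'E'
from h import *
from d1 import D
st()
d=D[:,:3]-HUB;th=np.arctan2(d@SD,d@LOW);print(np.degrees(th).round(0))
tan=-np.sin(th)[:,None]*LOW+np.cos(th)[:,None]*SD
ft=(D[:,3:6]*tan).sum(1);print(ft.round(1))
th2=th+np.radians(3.2)
for nm,y in(('pad',D[:,6]),('wrist',ft)):
    X=np.c_[np.ones(len(th)),np.sin(th2),np.cos(th2)];c,r,_,_=np.linalg.lstsq(X,y,rcond=None)
    # y=a+b*sin(th-thz) with max on climbing: y = a - b cos(th-thmin)
    print(nm,c.round(2),'amp',np.hypot(c[1],c[2]).round(2),'th_min deg',np.degrees(np.arctan2(-c[1],-c[2])).round(1),'rms',np.sqrt(r/len(th)))
p=pose(np.radians(-170))
E
```

```text
26.05 q [19.66, 9.32, 117.83, -5.37, 34.18, 93.0] p [0.592, 0.2212, 0.2098] rpy [176.5, -18.7, 21.2] F [-5.9, 3.2, 0.7] T [0.71, 1.13, 0.38] gap 0.0419 g 2.9
[  -9.  -20.  -26.  -33.  -40.  -50.  -57.  -67.  -77.  -84.  -94. -101.
 -111. -118. -128. -135. -145. -152. -162. -169.]
[1.6 1.1 1.8 1.2 2.3 1.5 2.3 3.1 2.6 2.5 4.8 4.1 4.9 5.3 6.2 4.3 5.5 5.
 5.8 4.9]
pad [ 1.82 -0.08 -1.2 ] amp 1.2 th_min deg 3.7 rms [0.07380472]
wrist [ 3.18 -0.7  -2.19] amp 2.3 th_min deg 17.8 rms [0.59016247]
```

```bash
cat >> h.py <<'E'
def arc(a0,a1,step,g,per,a=19):
    import io,contextlib
    M=cur();out=[];n=int(round(abs(a1-a0)/step))
    for k in range(n):
        b=io.StringIO()
        with contextlib.redirect_stdout(b): M=rows(M,pose(np.radians(a0+(a1-a0)*(k+1)/n),a=a),1,g)
        out.append(b.getvalue().strip()[1:-1])
    for i in range(0,n,per): print('[['+', '.join(out[i:i+per])+']]')
E
python3 - <<'E'
from h import *
arc(-169,-52,3.5,.46,3)
E
```

```text
[[[0.002, -0.03, 0.007, -0.001, 0, -0.02, 0.46], [-0.001, -0.033, 0.003, 0, 0, -0.019, 0.46], [-0.001, -0.033, 0.003, 0, 0, -0.019, 0.46]]]
[[[-0.001, -0.033, 0.003, 0.001, 0, -0.019, 0.46], [-0.001, -0.033, 0.004, 0, 0, -0.019, 0.46], [-0.001, -0.033, 0.005, 0, 0, -0.02, 0.46]]]
[[[-0.001, -0.032, 0.005, 0, 0, -0.019, 0.46], [-0.001, -0.033, 0.005, 0, 0, -0.02, 0.46], [-0.001, -0.032, 0.006, 0, 0, -0.019, 0.46]]]
[[[-0.001, -0.033, 0.006, 0, 0, -0.02, 0.46], [-0.001, -0.032, 0.007, 0, 0, -0.02, 0.46], [-0.001, -0.032, 0.007, 0, 0, -0.019, 0.46]]]
[[[-0.001, -0.032, 0.007, 0, 0, -0.02, 0.46], [-0.001, -0.033, 0.007, 0, 0, -0.02, 0.46], [-0.001, -0.032, 0.008, 0, 0, -0.021, 0.46]]]
[[[-0.001, -0.032, 0.008, 0, 0, -0.02, 0.46], [-0.001, -0.032, 0.008, 0, 0, -0.02, 0.46], [-0.001, -0.032, 0.009, 0, 0, -0.02, 0.46]]]
[[[-0.002, -0.031, 0.008, 0, 0, -0.021, 0.46], [-0.001, -0.032, 0.009, 0, 0, -0.02, 0.46], [-0.001, -0.032, 0.009, 0, 0, -0.02, 0.46]]]
[[[-0.001, -0.032, 0.008, 0, 0, -0.021, 0.46], [-0.001, -0.032, 0.009, 0, -0.001, -0.02, 0.46], [-0.001, -0.031, 0.009, 0, 0, -0.021, 0.46]]]
[[[-0.001, -0.032, 0.009, 0, 0, -0.02, 0.46], [-0.001, -0.032, 0.008, 0, 0, -0.02, 0.46], [-0.001, -0.032, 0.009, 0, 0, -0.021, 0.46]]]
[[[-0.001, -0.032, 0.008, 0, 0, -0.02, 0.46], [-0.001, -0.032, 0.008, 0, 0, -0.02, 0.46], [-0.001, -0.032, 0.008, 0, 0, -0.02, 0.46]]]
[[[-0.001, -0.032, 0.008, 0, 0, -0.02, 0.46], [-0.001, -0.032, 0.007, 0, 0, -0.02, 0.46], [-0.001, -0.032, 0.007, 0, 0, -0.02, 0.46]]]
```

>>> send_rows --deltas '[[[0.002,-0.03,0.007,0,0,-0.02,0.46],[-0.001,-0.033,0.003,0,0,-0.019,0.46],[-0.001,-0.033,0.003,0,0,-0.019,0.46]]]'

```text
clock: 26.35
position: [0.5877, 0.2344, 0.2073]
ee_rot: [172.9, -17.8, 32.4]
wrist_force: [-0.0, -1.2, 0.6]
finger_gap: 0.042
grasp_force: 0.6
```

>>> send_rows --deltas '[[[-0.001,-0.033,0.003,0,0,-0.019,0.46],[-0.001,-0.033,0.004,0,0,-0.019,0.46],[-0.001,-0.033,0.005,0,0,-0.02,0.46]]]'

```text
clock: 26.65
position: [0.58, 0.2467, 0.2037]
ee_rot: [169.7, -16.3, 43.2]
wrist_force: [1.0, -1.3, 1.1]
finger_gap: 0.0423
grasp_force: 0.8
```

>>> send_rows --deltas '[[[-0.001,-0.032,0.005,0,0,-0.019,0.46],[-0.001,-0.033,0.005,0,0,-0.02,0.46],[-0.001,-0.032,0.006,0,0,-0.019,0.46]]]'

```text
clock: 26.95
position: [0.5707, 0.2569, 0.1987]
ee_rot: [166.9, -14.2, 53.8]
wrist_force: [1.5, -0.2, 1.2]
finger_gap: 0.042
grasp_force: 0.9
```

>>> send_rows --deltas '[[[-0.001,-0.033,0.006,0,0,-0.02,0.46],[-0.001,-0.032,0.007,0,0,-0.02,0.46],[-0.001,-0.032,0.007,0,0,-0.019,0.46]]]'

```text
clock: 27.25
position: [0.5601, 0.2651, 0.1924]
ee_rot: [164.6, -11.5, 64.4]
wrist_force: [2.0, -0.7, 2.3]
finger_gap: 0.0421
grasp_force: 1.1
```

>>> send_rows --deltas '[[[-0.001,-0.032,0.007,0,0,-0.02,0.46],[-0.001,-0.033,0.007,0,0,-0.02,0.46],[-0.001,-0.032,0.008,0,0,-0.021,0.46]]]'

```text
clock: 27.55
position: [0.5485, 0.271, 0.1855]
ee_rot: [162.7, -8.5, 75.1]
wrist_force: [1.0, 0.3, 2.3]
finger_gap: 0.0421
grasp_force: 1.3
```

>>> send_rows --deltas '[[[-0.001,-0.032,0.008,0,0,-0.02,0.46],[-0.001,-0.032,0.008,0,0,-0.02,0.46],[-0.001,-0.032,0.009,0,0,-0.02,0.46]]]'

```text
clock: 27.85
position: [0.5365, 0.2742, 0.1777]
ee_rot: [161.4, -5.2, 85.5]
wrist_force: [1.7, 1.6, 3.7]
finger_gap: 0.0417
grasp_force: 1.6
```

>>> send_rows --deltas '[[[-0.002,-0.031,0.008,0,0,-0.021,0.46],[-0.001,-0.032,0.009,0,0,-0.02,0.46],[-0.001,-0.032,0.009,0,0,-0.02,0.46]]]'

```text
clock: 28.15
position: [0.5244, 0.2746, 0.1695]
ee_rot: [160.8, -1.6, 95.9]
wrist_force: [2.3, 3.0, 2.8]
finger_gap: 0.0416
grasp_force: 2.0
```

>>> send_rows --deltas '[[[-0.001,-0.032,0.008,0,0,-0.021,0.46],[-0.001,-0.032,0.009,0,-0.001,-0.02,0.46],[-0.001,-0.031,0.009,0,0,-0.021,0.46]]]'

```text
clock: 28.45
position: [0.5126, 0.2724, 0.1612]
ee_rot: [160.8, 2.2, 106.4]
wrist_force: [1.7, 2.8, 3.8]
finger_gap: 0.0421
grasp_force: 2.2
```

>>> send_rows --deltas '[[[-0.001,-0.032,0.009,0,0,-0.02,0.46],[-0.001,-0.032,0.008,0,0,-0.02,0.46],[-0.001,-0.032,0.009,0,0,-0.021,0.46]]]'

```text
clock: 28.75
position: [0.5013, 0.2674, 0.1529]
ee_rot: [161.6, 5.8, 116.8]
wrist_force: [3.8, 4.5, 2.1]
finger_gap: 0.0422
grasp_force: 2.6
```

>>> send_rows --deltas '[[[-0.001,-0.032,0.008,0,0,-0.02,0.46],[-0.001,-0.032,0.008,0,0,-0.02,0.46],[-0.001,-0.032,0.008,0,0,-0.02,0.46]]]'

```text
clock: 29.05
position: [0.4911, 0.2599, 0.1451]
ee_rot: [162.9, 9.1, 127.1]
wrist_force: [3.7, 5.1, -0.4]
finger_gap: 0.0418
grasp_force: 2.8
```

>>> send_rows --deltas '[[[-0.001,-0.032,0.008,0,0,-0.02,0.46],[-0.001,-0.032,0.007,0,0,-0.02,0.46],[-0.001,-0.032,0.007,0,0,-0.02,0.46]]]'

```text
clock: 29.35
position: [0.4824, 0.2502, 0.138]
ee_rot: [164.9, 12.1, 137.7]
wrist_force: [4.9, 5.9, -1.8]
finger_gap: 0.0422
grasp_force: 2.8
```

```bash
python3 - <<'E'
from h import *
from d1 import D
E=np.array([[.5877,.2344,.2073,.6],[.58,.2467,.2037,.8],[.5707,.2569,.1987,.9],[.5601,.2651,.1924,1.1],[.5485,.271,.1855,1.3],[.5365,.2742,.1777,1.6],[.5244,.2746,.1695,2.0],[.5126,.2724,.1612,2.2],[.5013,.2674,.1529,2.6],[.4911,.2599,.1451,2.8],[.4824,.2502,.138,2.8]])
def ang(X): d=X-HUB;return np.arctan2(d@SD,d@LOW)
lag=np.radians(3.2)
ta=ang(D[:,:3])+lag;tb=ang(E[:,:3])-lag;ya=D[:,6];yb=E[:,3]
def fit(ta,tb,both=True):
    # ya=a+g, yb=a-g ; g=s sin+c cos
    X=np.r_[np.c_[np.ones_like(ta),np.sin(ta),np.cos(ta)],np.c_[np.ones_like(tb),-np.sin(tb),-np.cos(tb)]]
    c,r,_,_=np.linalg.lstsq(X,np.r_[ya,yb],rcond=None);return c,np.degrees(np.arctan2(-c[1],-c[2])),np.sqrt(r/len(X))
print(np.degrees(tb).round(0));print(fit(ta,tb))
X=np.c_[np.ones_like(tb),-np.sin(tb),-np.cos(tb)];c,r,_,_=np.linalg.lstsq(X,yb,rcond=None);print('ccw only',c,np.degrees(np.arctan2(-c[1],-c[2])))
# crossing
o=np.argsort(ta);g=np.radians(np.arange(-140,-50,10));print([(int(np.degrees(x)),round(np.interp(x,ta[o],ya[o])-np.interp(x,tb,yb),2)) for x in g])
st()
arc(-55,-88,3.3,.46,10)
E
```

```text
[-162. -151. -141. -130. -120. -110.  -99.  -89.  -78.  -67.  -56.]
(array([ 1.9606163 ,  0.12258546, -1.2804082 ]), np.float64(-5.4687929280736265), array([0.12084968]))
ccw only [ 1.91031251  0.25829091 -1.48297286] -9.880154009041718
[(-140, np.float64(1.88)), (-130, np.float64(1.65)), (-119, np.float64(1.21)), (-110, np.float64(0.75)), (-100, np.float64(0.26)), (-90, np.float64(-0.29)), (-80, np.float64(-0.85)), (-70, np.float64(-1.37)), (-59, np.float64(-1.64))]
29.35 q [27.81, 8.28, 128.96, -13.81, 24.98, -9.87] p [0.4824, 0.2502, 0.138] rpy [164.9, 12.1, 137.7] F [4.9, 5.9, -1.8] T [0.97, -0.53, 0.31] gap 0.0422 g 2.8
[[[0.005, 0.046, -0.011, 0.001, 0.001, 0.037, 0.46], [-0.001, 0.03, -0.007, 0, 0, 0.018, 0.46], [-0.001, 0.029, -0.007, 0, 0, 0.019, 0.46], [-0.001, 0.03, -0.008, 0, 0, 0.019, 0.46], [-0.001, 0.03, -0.007, 0, 0, 0.019, 0.46], [-0.001, 0.03, -0.008, 0, 0, 0.019, 0.46], [-0.001, 0.029, -0.008, 0, 0, 0.019, 0.46], [0, 0.03, -0.008, 0, 0, 0.018, 0.46], [-0.001, 0.03, -0.008, 0, 0, 0.019, 0.46], [-0.001, 0.029, -0.008, 0, 0, 0.019, 0.46]]]
```

```bash
python3 - <<'E'
from h import *
v=np.load('v.npy')
for a in(26,29,32,34.4):
    M=pose(np.radians(-95),a=a);print(a,ik(M[:3,3],M[:3,2],v))
M0=cur()
import io,contextlib
out=[];M=M0
n=14
for k in range(n):
    th=-52-43*(k+1)/n;a=19+8*(k+1)/n
    b=io.StringIO()
    with contextlib.redirect_stdout(b): M=rows(M,pose(np.radians(th),a=a),1,.46)
    out.append(b.getvalue().strip()[1:-1])
print('[['+', '.join(out[:7])+']]');print('[['+', '.join(out[7:])+']]')
E
```

```text
26 ([28.7, 7.8, 126.1, -21.3, 22.7], np.float64(0.0), np.float64(0.0))
29 ([29.1, 7.4, 127.4, -28.0, 19.7], np.float64(0.0), np.float64(0.0))
32 ([29.7, 7.1, 128.6, -36.9, 17.6], np.float64(0.1), np.float64(0.4))
34.4 ([30.5, 7.1, 129.1, -46.0, 17.6], np.float64(0.4), np.float64(1.7))
[[[0.007, 0.016, -0.004, -0.001, -0.001, 0.019, 0.46], [-0.001, 0.028, -0.006, -0.003, -0.002, 0.018, 0.46], [0, 0.028, -0.007, -0.003, -0.001, 0.017, 0.46], [-0.001, 0.028, -0.005, -0.002, -0.002, 0.018, 0.46], [-0.001, 0.028, -0.006, -0.003, -0.001, 0.017, 0.46], [-0.001, 0.028, -0.006, -0.003, -0.001, 0.018, 0.46], [0, 0.028, -0.006, -0.003, -0.001, 0.018, 0.46]]]
[[[-0.001, 0.028, -0.005, -0.003, -0.001, 0.017, 0.46], [-0.001, 0.028, -0.006, -0.004, -0.001, 0.018, 0.46], [-0.001, 0.028, -0.005, -0.003, 0, 0.017, 0.46], [0, 0.029, -0.004, -0.003, -0.001, 0.017, 0.46], [-0.001, 0.028, -0.005, -0.003, 0, 0.018, 0.46], [-0.001, 0.028, -0.004, -0.003, 0, 0.017, 0.46], [-0.001, 0.028, -0.004, -0.003, 0, 0.017, 0.46]]]
```

>>> send_rows --deltas '[[[0.007,0.016,-0.004,-0.001,-0.001,0.019,0.46],[-0.001,0.028,-0.006,-0.003,-0.002,0.018,0.46],[0,0.028,-0.007,-0.003,-0.001,0.017,0.46],[-0.001,0.028,-0.005,-0.002,-0.002,0.018,0.46],[-0.001,0.028,-0.006,-0.003,-0.001,0.017,0.46],[-0.001,0.028,-0.006,-0.003,-0.001,0.018,0.46],[0,0.028,-0.006,-0.003,-0.001,0.018,0.46]]]'

```text
clock: 30.05
position: [0.4984, 0.2658, 0.151]
ee_rot: [158.2, 6.4, 115.3]
wrist_force: [-1.5, -2.5, -0.4]
finger_gap: 0.0415
grasp_force: 1.5
```

>>> send_rows --deltas '[[[-0.001,0.028,-0.005,-0.003,-0.001,0.017,0.46],[-0.001,0.028,-0.006,-0.004,-0.001,0.018,0.46],[-0.001,0.028,-0.005,-0.003,0,0.017,0.46],[0,0.029,-0.004,-0.003,-0.001,0.017,0.46],[-0.001,0.028,-0.005,-0.003,0,0.018,0.46],[-0.001,0.028,-0.004,-0.003,0,0.017,0.46],[-0.001,0.028,-0.004,-0.003,0,0.017,0.46],[0,0,0,0,0,0,0.46],[0,0,0,0,0,0,0.46]]]'

```text
clock: 30.95
position: [0.5223, 0.2732, 0.1676]
ee_rot: [153.3, -2.1, 95.4]
wrist_force: [-1.6, -0.8, 0.1]
finger_gap: 0.0421
grasp_force: 0.7
```

>>> send_rows --deltas '[[[0,0,0,0,0,0,0.3],[0,0,0,0,0,0,0.2],[0,0,0,0,0,0,0.2],[0,0,0,0,0,0,0.2],[0,0,0,0,0,0,0.2],[0,0,0,0,0,0,0.2]]]' --squeeze 12

```text
clock: 31.55
position: [0.522, 0.2731, 0.1671]
ee_rot: [153.4, -2.1, 95.4]
wrist_force: [-6.6, 0.1, 2.1]
finger_gap: 0.0302
grasp_force: 12.0
```

```bash
python3 - <<'E'
from h import *
st();M=cur();d=M[:3,3]-HUB;print('th',np.degrees(np.arctan2(d@SD,d@LOW)),'r',np.hypot(d@SD,d@LOW),'h',d@AX)
im=grab_frame('side');im3=grab_frame('top')
f=lambda i,k,w,h:cv2.resize(i[k[0]:k[1],k[2]:k[3]],(w,h),interpolation=cv2.INTER_CUBIC)
cv2.imwrite('pics/c6.png',np.hstack([f(im,(140,340,220,400),400,444),f(im3,(130,270,180,410),400,243*1)][:1])[:,:,::-1])
cv2.imwrite('pics/c6.png',np.hstack([f(im,(140,340,220,400),400,440),f(im3,(130,270,190,410),400,440)])[:,:,::-1])
E
```

```text
31.55 q [29.31, 8.07, 126.92, -24.45, 21.44, 45.39] p [0.522, 0.2731, 0.1671] rpy [153.4, -2.1, 95.4] F [-6.6, 0.1, 2.1] T [0.06, 1.0, 0.03] gap 0.0302 g 12.0
th -93.47406452746088 r 0.07902569205119725 h 0.017489983878197654
```

View pics/c6.png

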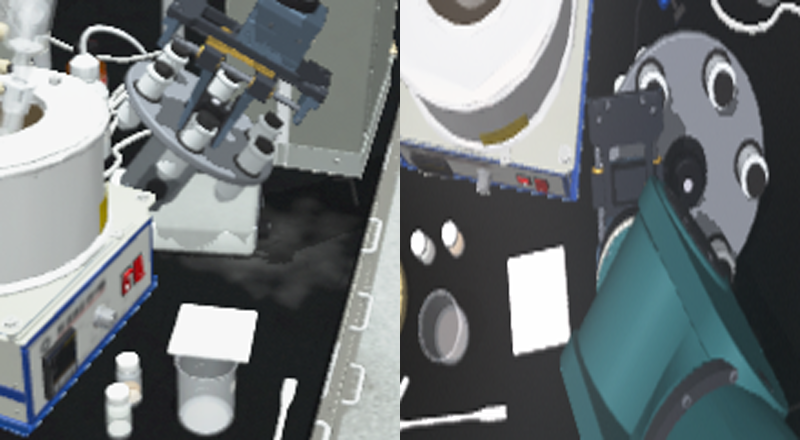

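The gripper holds the neck at side crop (228,85), with its stopper still in. The beaker (207,400) and vials (118,410) and (128,375) are standing, and the tile is undisturbed. Settle, then hand in.

>>> send_rows --deltas '[[[0,0.01,-0.001,0,0,0.003,0.2],[0,0,0,0,0,0,0.2],[0,0,0,0,0,0,0.2],[0,0,0,0,0,0,0.2],[0,0,0,0,0,0,0.2],[0,0,0,0,0,0,0.2]]]'

```text
clock: 32.25
position: [0.5231, 0.2732, 0.1679]
ee_rot: [153.4, -2.4, 94.9]
wrist_force: [-7.7, -0.1, 2.2]
finger_gap: 0.0311
grasp_force: 12.0
```

```bash
python3 - <<'E'
from h import *
s=st();d=s['position']-HUB;print(np.degrees(np.arctan2(d@SD,d@LOW)))
if s['grasp_force']>8: print(manip.close_job())
E
```

```text
32.25 q [29.25, 8.09, 126.79, -24.26, 21.55, 45.68] p [0.5231, 0.2732, 0.1679] rpy [153.4, -2.4, 94.9] F [-7.7, -0.1, 2.2] T [0.07, 1.13, 0.01] gap 0.0311 g 12.0
-94.46073389762985
the job is handed in; nothing more can be done
None
```

I pressed the stopper home with about 10 N and turned the drum until the heavy side was lowest, to within a few degrees by feel. The job was handed in at about 32 s with the gripper closed on that tube's neck, the beaker and vials still standing; no verdict came back.

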